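# Set out the beads and hold the carousel at the clasp jar

### The job

I am about to string a necklace at the dressing table: tip all the beads out of the steel cup into the wooden tray, and stand the empty cup upright on the table top again. Then take hold of the cosmetics carousel, turn it until the jar with the ball knob on its lid faces straight to the front of the table, where the stool stands (the far side from the robot), and finish while still gripping the carousel, so that it is held still while I unscrew that lid. Leave the comb, the bangle and the closed glass jar where they lie.

Things in the scene. Friction and masses are not known exactly. Their poses are not given: they have to be found in the camera images.
- cup: small open steel cup without a handle, standing upright on the table, 62 high, round, flaring evenly from 50 across at the foot to 68 across at the rim (59 across at mid height), wall 3, floor 4 thick, 110 to 200 g. Origin at the centre of its underside, z up through the mouth. Four beads lie in it.
- bead0: round glazed ceramic bead, 18 across, 10 g, one of four alike in the cup; origin at its centre. It rolls with a little resistance: it needs a slope of about 15 degrees.
- bead1: round glazed ceramic bead, 18 across, 10 g, one of four alike in the cup; origin at its centre. It rolls with a little resistance: it needs a slope of about 15 degrees.
- bead2: round glazed ceramic bead, 18 across, 10 g, one of four alike in the cup; origin at its centre. It rolls with a little resistance: it needs a slope of about 15 degrees.
- bead3: round glazed ceramic bead, 18 across, 10 g, one of four alike in the cup; origin at its centre. It rolls with a little resistance: it needs a slope of about 15 degrees.
- tray: open rectangular dark wooden tray on the table, 200 (its x) by 160 (its y) by 34 high outside, wall 8 thick, 0.9 kg, not fastened. Origin at the centre of its underside.
- carousel_base: fixed foot of the cosmetics carousel, a round disc 170 across; origin on the table at the carousel's axis of rotation, z up; it carries the turning tray (250 across, rail top 51 above the table, some 1.3 kg with the containers, which sit fast in it). Its x axis points straight to the front of the dressing table (away from the robot, to the long edge where the stool stands).
- carousel (a joint): rotation of the carousel's turning tray in rad, counterclockwise positive seen from above, no stops; 0 (or any whole turn) when the ball-knob jar faces straight to the front. It turns on a bearing with light friction (about 0.04 N m) and stays where it is left.
- marked_jar (a point): centre of the ball knob (22 across) on the lid of the clasp jar, 105 above the table and 82 from the carousel's axis. This white ceramic jar, 58 across, is the only one of the five containers on the carousel with a ball knob on its lid; the others are two jars with flat lids, a taller narrow bottle and a small oblong holder with two upright lipsticks, none higher than 125 above the table.
- carousel_grip (a point): middle of the carousel's wooden grip, on the axis of rotation, 165 above the table: an upright bar 64 long, 14 thick, 38 high (from 146 to 184 above the table) on a thin steel column. It turns with the tray; its long side lies along the line from the axis to the ball-knob jar. The x axis of this point goes from the axis to that jar.
- comb: black plastic comb lying flat, 170 long along its y, 32 wide, 5 thick; origin on its underside in the middle. Bystander.
- bangle: steel bangle lying flat, 68 across, 10 high; origin at the centre of its underside. Bystander.
- glass_jar: closed glass jar, 60 across, 85 high; origin at the centre of its underside. Bystander.
There are look-alikes about, which are no part of the job. What is shaped like the cup but orange or yellow is not meant.

How it is judged:
By the outcome, as a careful person would: the job done as asked, in the order asked, and still so for the second after the job is handed in, while the arm keeps its last pose, push and grip.
It also fails if it takes over 72 s, if anything falls off the work surface, if the arm or the gripper's body presses on something with over 40 N, if the wrist force passes 120 N, or if a joint passes its speed limit or range.

### The arm

A 6-joint arm with a two-finger parallel gripper is mounted at the origin on the work surface. World frame = base frame: x ahead of the robot, y to its left, z up, the work surface at z = 0. Lengths are in mm, angles in rad, forces in N, time in s.
With the tool pointing down it reaches from about 275 to 975 mm from the base axis. Payload 8.4 kg.
Tool frame: the origin (TCP) lies between the finger pads; the fingertips stand env.tip_reach ahead of it and the grasp point (between the pads) lies 5 mm behind it (env.tip_reach is the distance from the TCP to the fingertips, in mm); z points along the fingers, x is the direction in which the jaws open and shut, and the axes are right-handed (so a half turn about z gives the same grasp; the last joint's range is limited). The gripper opens to 92 mm and grips with 3 to 60 N. Pads are 20 mm wide; open, the fingers measure 128 mm over their backs; the gripper's body (75 mm by 189 mm) begins 69 mm behind the grasp point.
Start: joints at [1.239, 0.353, 1.633, -0, 1.155, -0.002], TCP at [202.407, 591.32, 228.583] pointing down, gripper open.
Joint ranges: [-2.63, 2.63], [-0.92, 2.1], [0.06, 2.66], [-1.3, 4.44], [0, 2.69], [-3.02, 3.02]. Speed limits (rad/s): [2.22, 2.22, 2.79, 3.14, 3.14, 3.14].

### API

Orientations are given as a unit quaternion [x, y, z, w].
In Python, from plant import env gives the robot as it stands.
- The arm moves only by the tool arm_command, never from a script. Its argument "deltas" is a list of rows, each a list of 6 numbers: the shift along the tool's x, y, z in units of 2 cm (1.0 is 2 cm), then the turn, a rotation vector about the tool's x, y, z in units of 0.15 rad (1.0 is 0.15 rad). A call has exactly 10 rows; each row shifts and turns the commanded pose from where the row before left it, along the tool's axes as they then stand; what a row does not reach is not made up. A row lasts 1/10 s, in which the tool goes at most 50 mm and 8.59 degrees, less where a joint would pass 70% of its speed; a pose out of reach is approached as far as the arm can. A call with a number of a shift or a turn outside -1 to 1 is refused whole. A call with a gripper value outside its range is refused whole. "gripper" is the finger opening in mm, from 0 to 91.9, set as the call begins (left out, the last holds). The fingers move at their own pace and stop on an object; "squeeze" is the grip in N (left out, the last holds). Time passes only in rows, so rows that do not move let the fingers close, or fill a call up. It gives the time, the measured TCP pose, the force and the opening at its end, in the units of the state.
- env.sense(): the state, without advancing time (a new reading comes with each control period).
- env.grab_frame(name): name is "scene" or "side" or "wrist"; returns a dict with "img" (384x512x3 uint8, red, green, blue), "fx", "fy", "cx", "cy" (pixels), "R" (3x3) and "t" (3): a world point X has camera coordinates R X + t; the wrist camera has in their place "mount" (4x4, takes a point from camera to tool coordinates, whose origin is the TCP and whose axes are the tool frame's). Camera axes: x right, y down, z forward; pixel columns grow to the right and rows downward; lengths in mm; the calibration is good to about 2 mm. A picture is of the moment at which its call begins: read the wrist's pose just before it. There is no depth.
- env.finish_job(): hands the job in, once; it reports no verdict.
The state is a dict: "time_s": time; "qpos": joint angles; "dq": joint speeds; "tau": joint torques, N m; "position": TCP position; "ee_rot": TCP orientation; "wrist_force": force on the tool from outside, world axes, zero at the start; "moment": the same for the moment, N m; "finger_gap": finger opening in mm.
Only numpy, scipy, OpenCV 4.12 (cv2) and the standard library are available. Lean on these libraries where they do the work, as an engineer would, in place of code of your own. Each camera call takes 0.05 s, during which the arm holds its last target.

## Working session

There is one attempt and no reset: what is moved stays moved. The work goes in short steps, Python scripts to look and compute and a tool call to move; the robot and the scene stay as the last step left them, time stands still between calls to the robot, and variables do not carry over. Pictures are saved under pics/ and viewed, and the job is handed in when it is done.

Besides the shell and the picture viewer there is one more tool, called after "Call:" as a command line: name --pt "numbers of a row" for each row, then --argument value for the rest. arm_command: Moves the arm, as the interface text tells. Shifts and turns lie within -1 to 1; 1 stands for 2 cm of shift or 0.15 rad of turn. Its arguments: {"type":"object","properties":{"deltas":{"type":"array"},"gripper":{"type":"number"},"squeeze":{"type":"number"}},"required":["deltas"]}

```bash
ls; mkdir -p pics; python3 - <<'E'
from plant import env
import cv2,json,pickle
s=env.sense();print(s, env.tip_reach)
d={}
for n in("scene","side","wrist"):
    f=env.grab_frame(n);d[n]=f;cv2.imwrite(f"pics/{n}0.png",f["img"][:,:,::-1])
    print(n,{k:v for k,v in f.items() if k!="img"})
pickle.dump(d,open("f0.pkl","wb"))
E
```

```text
pics
{'time_s': 0.0, 'qpos': array([ 1.23858835e+00,  3.53632833e-01,  1.63412022e+00, -4.70402013e-06,
        1.15518523e+00, -2.40733820e-03]), 'dq': array([ 0.00078045, -0.00055787, -0.00290264,  0.0007498 ,  0.00049756,
       -0.00016607]), 'tau': array([-3.26252986e-03, -5.93852127e+01, -3.34202421e+01,  6.95058843e-02,
        2.36543175e-02, -1.19057677e-04]), 'position': array([202.26294568, 590.87481889, 227.87919412]), 'ee_rot': array([ 8.13588355e-01,  5.81440914e-01, -5.47089826e-04,  3.91636886e-04]), 'wrist_force': array([-0.20943188, -0.99970782, -0.31315437]), 'moment': array([0.03374736, 0.06572932, 0.00366368]), 'finger_gap': 91.77580849961808} 14.0
scene {'fx': 439.0963792964325, 'fy': 439.0963792964325, 'cx': 253.3023099358355, 'cy': 183.17388843258757, 'R': array([[-0.57411524,  0.81875954, -0.00495079],
       [ 0.69489675,  0.48404682, -0.5318056 ],
       [-0.43302449, -0.30875799, -0.84685199]]), 't': array([ 310.56223742, -292.83016728, 1451.8532887 ])}
side {'fx': 396.8778847083909, 'fy': 396.8778847083909, 'cx': 258.36372901037413, 'cy': 189.95041652460043, 'R': array([[ 0.84452983, -0.53526764,  0.01606007],
       [-0.24036554, -0.4057002 , -0.88183431],
       [ 0.47853294,  0.74087509, -0.47128581]]), 't': array([-445.59304374,  254.49175059,  716.17567551])}
wrist {'fx': 290.43910686376137, 'fy': 290.43910686376137, 'cx': 257.0742033170807, 'cy': 189.52089688108825, 'mount': array([[ 9.99999332e-01,  2.74305263e-04, -1.12250061e-03,
         8.15794163e-01],
       [ 5.72043264e-06,  9.70228656e-01,  2.42190741e-01,
        -6.78539292e+01],
       [ 1.15551646e-03, -2.42190586e-01,  9.70228007e-01,
        -1.56750203e+02],
       [ 0.00000000e+00,  0.00000000e+00,  0.00000000e+00,
         1.00000000e+00]])}
```

View pics/scene0.png

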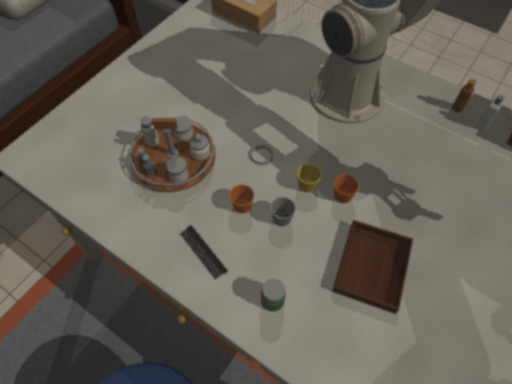

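View pics/side0.png

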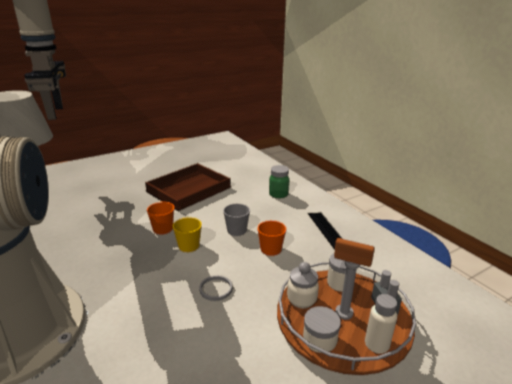

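View pics/wrist0.png

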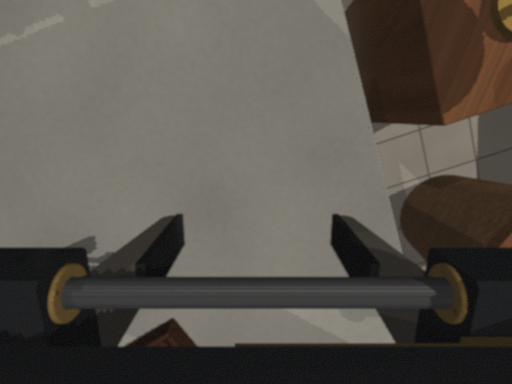

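```bash
cat > h.py <<'E'
import numpy as np,cv2,pickle
from scipy.spatial.transform import Rotation as Ro
def ray(f,u,v,pose=None):
    d=np.array([(u-f["cx"])/f["fx"],(v-f["cy"])/f["fy"],1.])
    if "R" in f:
        R=f["R"];return -R.T@f["t"],R.T@d
    p,q=pose;M=f["mount"];Rw=Ro.from_quat(q).as_matrix()
    return Rw@M[:3,3]+p,Rw@M[:3,:3]@d
def onz(f,u,v,z,pose=None):
    o,d=ray(f,u,v,pose);return o+d*(z-o[2])/d[2]
def proj(f,X,pose=None):
    X=np.asarray(X,float)
    if "R" in f:c=f["R"]@X+f["t"]
    else:
        p,q=pose;M=f["mount"];Rw=Ro.from_quat(q).as_matrix()
        c=M[:3,:3].T@(Rw.T@(X-p)-M[:3,3])
    return np.array([f["fx"]*c[0]/c[2]+f["cx"],f["fy"]*c[1]/c[2]+f["cy"]])
def tri(f1,p1,f2,p2,pose1=None,pose2=None):
    o1,d1=ray(f1,*p1,pose=pose1);o2,d2=ray(f2,*p2,pose=pose2)
    A=np.stack([d1,-d2],1);s=np.linalg.lstsq(A,o2-o1,rcond=None)[0]
    a=o1+d1*s[0];b=o2+d2*s[1];return (a+b)/2,np.linalg.norm(a-b)
E
python3 - <<'E'
from h import *
d=pickle.load(open("f0.pkl","rb"))
s=d["scene"]["img"];c=s[140:320,220:420]
cv2.imwrite("pics/c1.png",cv2.resize(c,None,fx=4,fy=4,interpolation=cv2.INTER_CUBIC)[:600,:,::-1] if 0 else cv2.resize(s[150:300,230:430],None,fx=4,fy=4,interpolation=cv2.INTER_CUBIC)[:,:,::-1])
cv2.imwrite("pics/c2.png",cv2.resize(s[105:205,115:235],None,fx=6,fy=6,interpolation=cv2.INTER_CUBIC)[:,:,::-1])
s=d["side"]["img"]
cv2.imwrite("pics/c3.png",cv2.resize(s[220:370,260:430],None,fx=4,fy=4,interpolation=cv2.INTER_CUBIC)[:,:,::-1])
cv2.imwrite("pics/c4.png",cv2.resize(s[150:270,130:300],None,fx=4,fy=4,interpolation=cv2.INTER_CUBIC)[:,:,::-1])
E
```

```text
(no output)
```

View pics/c1.png

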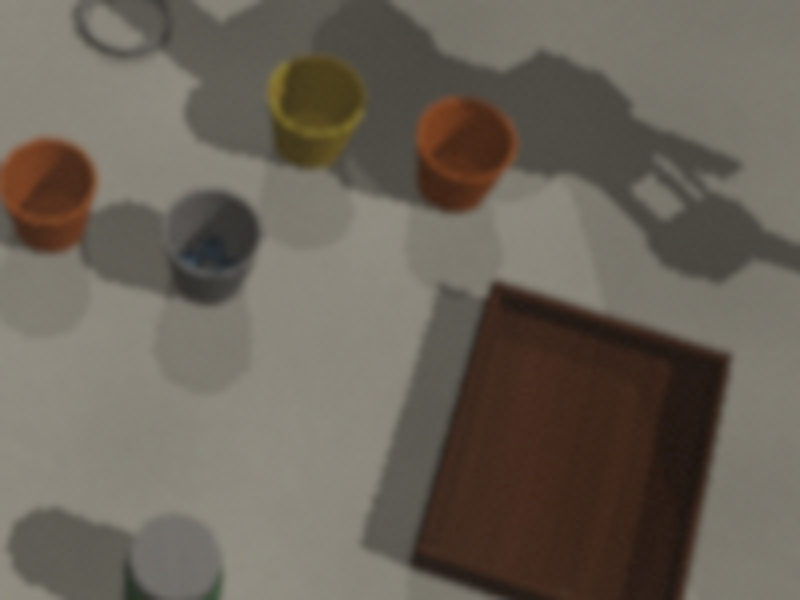

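View pics/c2.png

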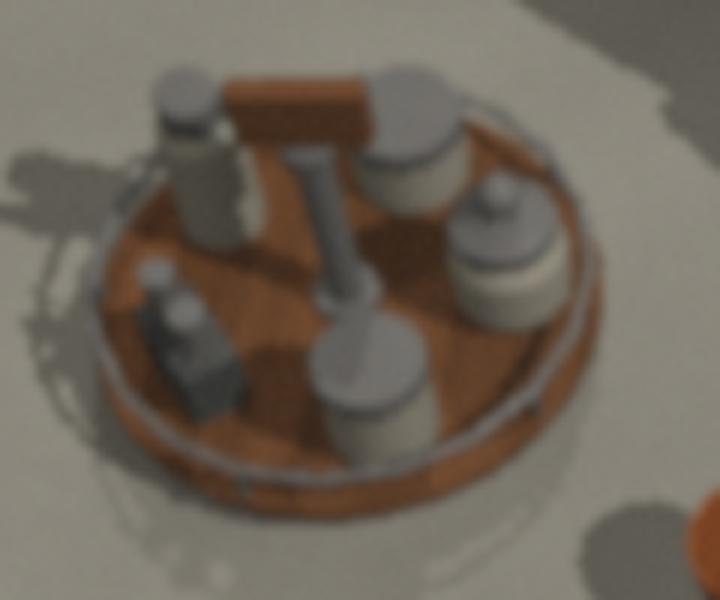

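View pics/c3.png

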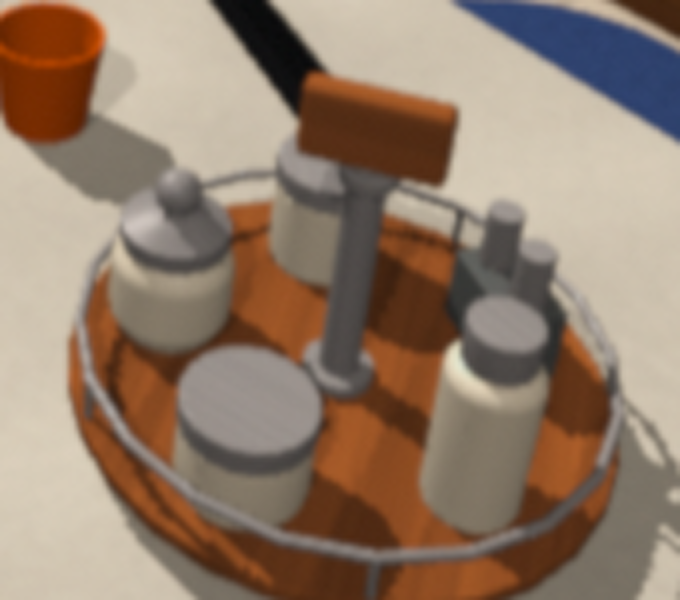

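View pics/c4.png

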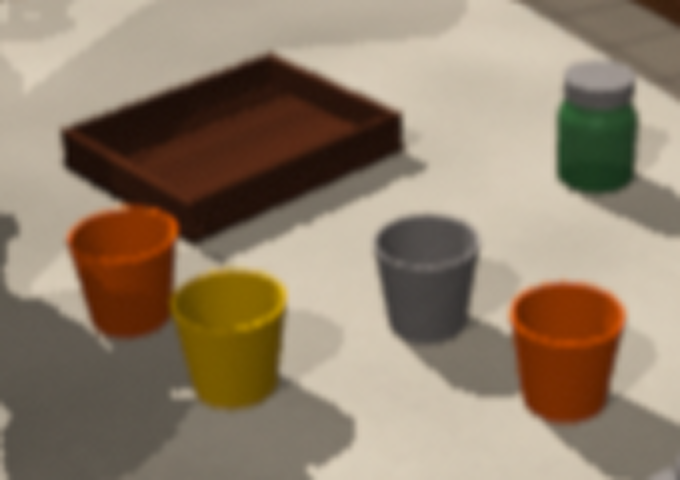

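```bash
python3 - <<'E'
from h import *
np.set_printoptions(precision=1,suppress=True)
d=pickle.load(open("f0.pkl","rb"));S=d["scene"];W=d["side"]
c1=lambda u,v:((u+.5)/4+230-.5,(v+.5)/4+150-.5)
c2=lambda u,v:((u+.5)/6+115-.5,(v+.5)/6+105-.5)
c3=lambda u,v:((u+.5)/4+260-.5,(v+.5)/4+220-.5)
c4=lambda u,v:((u+.5)/4+130-.5,(v+.5)/4+150-.5)
print("cup",onz(S,*c1(212,236),62),onz(W,*c4(427,243),62))
print("cup foot",onz(W,*c4(430,318),3))
for n,p in dict(orL=(50,182),yel=(317,97),orR=(466,140)).items(): print(n,onz(S,*c1(*p),62))
print("tray corners",[onz(S,*c1(*p),34) for p in((494,283),(730,354),(414,563))])
print("tray side",[onz(W,*c4(*p),34) for p in((64,132),(272,55),(402,115),(195,205))])
print("knob",onz(S,*c2(500,192),105),onz(W,*c3(180,190),105),tri(S,c2(500,192),W,c3(180,190)))
g=[c2(222,80),c2(370,80)]
print("grip top edges scene",[onz(S,*p,184) for p in(c2(222,82),c2(366,80),c2(374,140),c2(238,142))])
print("grip side top",[onz(W,*c3(*p),184) for p in((312,73),(456,105),(448,128),(302,92))])
print("rail scene",[onz(S,*c2(*p),51) for p in((92,290),(602,290),)],"col base",onz(W,*c3(340,370),35),onz(S,*c2(347,285),35))
print("jar glass",onz(S,*c1(175,550),85))
print("comb",[onz(S,*p,5) for p in((187,229),(221,274))], "bangle",onz(S,261,155,5))
# front edge
print("edge",[onz(S,*p,0) for p in((0,178),(67,230),(182,312),(270,383))])
E
```

```text
cup [513.   74.9  62. ] [505.7  68.6  62. ]
cup foot [509.4  72.6   3. ]
orL [540.4 -36.6  62. ]
yel [379.9  74.7  62. ]
orR [352.  175.8  62. ]
tray corners [array([422. , 240.6,  34. ]), array([380.4, 390.3,  34. ]), array([618.8, 291.3,  34. ])]
tray side [array([377.8, 382.5,  34. ]), array([566.2, 430.9,  34. ]), array([604.4, 281.4,  34. ]), array([418.4, 232.7,  34. ])]
knob [ 476.9 -233.6  105. ] [ 478.7 -231.7  105. ] (array([ 477.6, -232.8,  106.3]), np.float64(0.12102974146760662))
grip top edges scene [array([ 542.5, -326.6,  184. ]), array([ 505.3, -275.1,  184. ]), array([ 529.3, -250.1,  184. ]), array([ 563.9, -298. ,  184. ])]
grip side top [array([ 509.1, -273.8,  184. ]), array([ 544.4, -321.6,  184. ]), array([ 529.9, -330.9,  184. ]), array([ 496.2, -281.9,  184. ])]
rail scene [array([ 605.7, -388.9,   51. ]), array([ 465.6, -187.6,   51. ])] col base [ 519.7 -304.9   35. ] [ 525.9 -299.9   35. ]
jar glass [710.5 176.2  85. ]
comb [array([ 685.4, -117.6,    5. ]), array([734. ,  34.9,   5. ])] bangle [368.3 -92.8   5. ]
edge [array([ 869.2, -674.2,    0. ]), array([ 872.9, -385.4,    0. ]), array([864.6,  14.1,   0. ]), array([873.6, 279.1,   0. ])]
```

```bash
cat >> h.py <<'E'
def orient(yaw,tilt):  # deg; jaw yaw; tilt about tool x (positive: tool points left)
    x=np.array([np.cos(np.radians(yaw)),np.sin(np.radians(yaw)),0]);z=np.array([0,0,-1.]);y=np.cross(z,x)
    return Ro.from_matrix(np.stack([x,y,z],1))*Ro.from_rotvec([np.radians(tilt),0,0])
def plan(p0,R0,p1,R1,N):
    w=(R0.inv()*R1).as_rotvec()
    w/=N;A=sum((Ro.from_rotvec(w*k).as_matrix() for k in range(N)),np.zeros((3,3)))
    d=np.linalg.solve(A,R0.inv().apply(np.asarray(p1)-p0))
    return np.concatenate([d/20,w/.15])
def sim(p,R,row,N):
    out=[]
    for k in range(N):
        p=p+R.apply(np.array(row[:3])*20);R=R*Ro.from_rotvec(np.array(row[3:])*.15);out.append(p.copy())
    return p,R,np.array(out)
def cur():
    from plant import env
    s=env.sense();return s["position"],Ro.from_quat(s["ee_rot"]),s
def tcp(grasp,R): return np.asarray(grasp)+R.apply([0,0,5.])
def go(grasp,R1,N,p0=None,R0=None):
    if p0 is None:p0,R0,_=cur()
    p1=tcp(grasp,R1);r=plan(p0,R0,p1,R1,N);rr=np.round(r,3)
    p,R,path=sim(p0,R0,rr,N)
    print("N",N,"row",rr.tolist(),"maxabs",abs(rr).max(),"end",p.round(1),"minz",path[:,2].min().round(1));return p,R
E
python3 - <<'E'
from h import *
R=orient(12,-30)
a=np.array([509,72,38.]);go(a-R.apply([0,0,130]),R,30)
E
```

```text
N 30 row [-0.149, 0.878, 0.377, -0.106, -0.06, 0.224] maxabs 0.878 end [496.1 133.  146.8] minz 139.0
```

Call:
arm_command --pt "-0.149 0.878 0.377 -0.106 -0.06 0.224" --pt "-0.149 0.878 0.377 -0.106 -0.06 0.224" --pt "-0.149 0.878 0.377 -0.106 -0.06 0.224" --pt "-0.149 0.878 0.377 -0.106 -0.06 0.224" --pt "-0.149 0.878 0.377 -0.106 -0.06 0.224" --pt "-0.149 0.878 0.377 -0.106 -0.06 0.224" --pt "-0.149 0.878 0.377 -0.106 -0.06 0.224" --pt "-0.149 0.878 0.377 -0.106 -0.06 0.224" --pt "-0.149 0.878 0.377 -0.106 -0.06 0.224" --pt "-0.149 0.878 0.377 -0.106 -0.06 0.224" --gripper 91.9

```text
time_s: 1.15
position: [347.8, 478.6, 167.3]
ee_rot: [0.896, 0.434, 0.01, 0.091]
wrist_force: [0.3, 0.8, -0.0]
finger_gap: 91.5
```

Call:
arm_command --pt "-0.149 0.878 0.377 -0.106 -0.06 0.224" --pt "-0.149 0.878 0.377 -0.106 -0.06 0.224" --pt "-0.149 0.878 0.377 -0.106 -0.06 0.224" --pt "-0.149 0.878 0.377 -0.106 -0.06 0.224" --pt "-0.149 0.878 0.377 -0.106 -0.06 0.224" --pt "-0.149 0.878 0.377 -0.106 -0.06 0.224" --pt "-0.149 0.878 0.377 -0.106 -0.06 0.224" --pt "-0.149 0.878 0.377 -0.106 -0.06 0.224" --pt "-0.149 0.878 0.377 -0.106 -0.06 0.224" --pt "-0.149 0.878 0.377 -0.106 -0.06 0.224"

```text
time_s: 2.15
position: [451.0, 318.5, 140.7]
ee_rot: [0.946, 0.271, 0.019, 0.178]
wrist_force: [1.1, -0.1, -0.2]
finger_gap: 91.9
```

```bash
python3 - <<'E'
from h import *
p,R,s=cur();print(s["qpos"].round(3),p,s["time_s"])
R=orient(12,-30)
a=np.array([509,72,38.]);go(a-R.apply([0,0,130]),R,10)
E
```

```text
[ 0.814  0.427  1.798 -0.367  1.1    0.454] [450.95548597 318.53327705 140.68812834] 2.15
N 10 row [-0.149, 0.87, 0.377, -0.104, -0.059, 0.221] maxabs 0.87 end [496.2 133.2 146.2] minz 139.1
```

Call:
arm_command --pt "-0.149 0.874 0.377 -0.105 -0.06 0.222" --pt "-0.149 0.874 0.377 -0.105 -0.06 0.222" --pt "-0.149 0.874 0.377 -0.105 -0.06 0.222" --pt "-0.149 0.874 0.377 -0.105 -0.06 0.222" --pt "-0.149 0.874 0.377 -0.105 -0.06 0.222" --pt "-0.149 0.874 0.377 -0.105 -0.06 0.222" --pt "-0.149 0.874 0.377 -0.105 -0.06 0.222" --pt "-0.149 0.874 0.377 -0.105 -0.06 0.222" --pt "-0.149 0.874 0.377 -0.105 -0.06 0.222" --pt "-0.149 0.874 0.377 -0.105 -0.06 0.222"

```text
time_s: 3.15
position: [496.3, 132.5, 146.7]
ee_rot: [0.961, 0.1, 0.027, 0.258]
wrist_force: [0.3, -0.3, 1.4]
finger_gap: 92.1
```

```bash
python3 - <<'E'
from h import *
from plant import env
p,R,s=cur();print(s["qpos"].round(3),p,s["time_s"])
f=env.grab_frame("wrist");cv2.imwrite("pics/w1.png",f["img"][:,:,::-1])
pickle.dump((f,(s["position"],s["ee_rot"])),open("w1.pkl","wb"))
print(proj(f,[509,72,62],(p,s["ee_rot"])))
E
```

```text
[ 0.577  0.398  1.9   -0.547  1.115  0.682] [496.26921696 132.5087094  146.71249005] 3.15
[256.82316194 203.62507471]
```

View pics/w1.png

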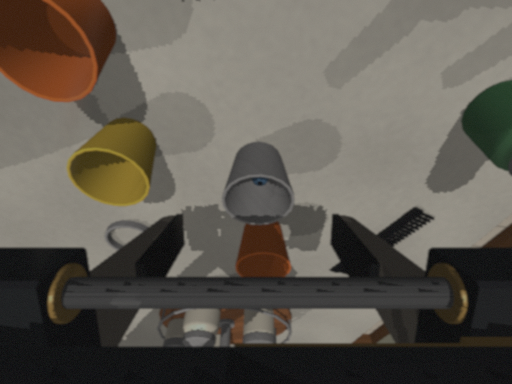

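```bash
python3 - <<'E'
from h import *
f,pose=pickle.load(open("w1.pkl","rb"))
c=f["img"][130:240,200:320];cv2.imwrite("pics/w1c.png",cv2.resize(c,None,fx=5,fy=5,interpolation=cv2.INTER_CUBIC)[:,:,::-1])
print([onz(f,258.5,v,62,pose).round(1) for v in (194,197,200)])
t=np.linspace(0,6.28,60)
E
```

```text
[array([507.9,  84.8,  62. ]), array([508.7,  81. ,  62. ]), array([509.5,  77.1,  62. ])]
```

View pics/w1c.png

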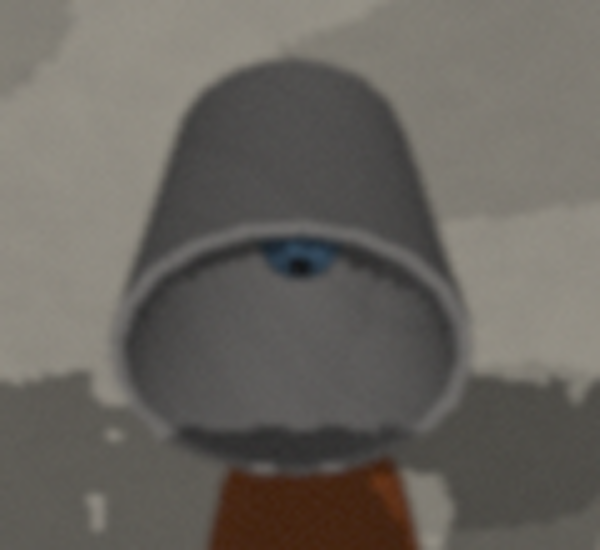

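```bash
python3 - <<'E'
from h import *
R=orient(12,-30)
go([509.5,75,36],R,10)
E
```

```text
N 10 row [0.009, -0.032, 0.647, 0.002, 0.002, -0.002] maxabs 0.647 end [510.   72.6  31.8] minz 31.8
```

Call:
arm_command --pt "0.01 -0.03 0.65 0 0 0" --pt "0.01 -0.03 0.65 0 0 0" --pt "0.01 -0.03 0.65 0 0 0" --pt "0.01 -0.03 0.65 0 0 0" --pt "0.01 -0.03 0.65 0 0 0" --pt "0.01 -0.03 0.65 0 0 0" --pt "0.01 -0.03 0.65 0 0 0" --pt "0.01 -0.03 0.65 0 0 0" --pt "0.01 -0.03 0.64 0 0 0" --pt "0 0 0 0 0 0"

```text
time_s: 4.2
position: [508.3, 80.8, 41.2]
ee_rot: [0.961, 0.102, 0.026, 0.258]
wrist_force: [-0.7, -0.0, -0.1]
finger_gap: 91.8
```

```bash
python3 - <<'E'
from h import *
from plant import env
R=orient(12,-30)
go([509.5,75,36],R,2)
f=env.grab_frame("wrist");cv2.imwrite("pics/w2.png",f["img"][:,:,::-1])
f=env.grab_frame("side");cv2.imwrite("pics/s2.png",f["img"][:,:,::-1])
E
```

```text
N 2 row [-0.0, 0.065, 0.311, 0.001, 0.008, 0.009] maxabs 0.311 end [510.   72.6  31.7] minz 31.7
```

View pics/w2.png

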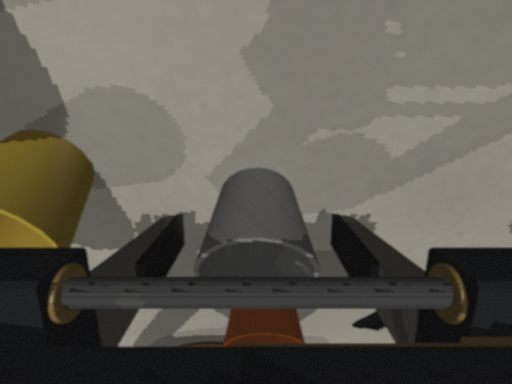

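View pics/s2.png

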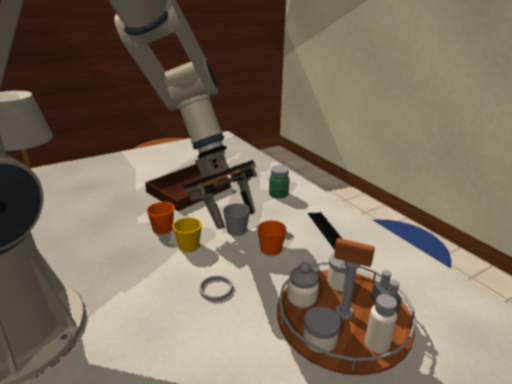

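Call:
arm_command --pt "0 0.06 0.25 0 0 0" --pt "0 0.06 0.25 0 0 0" --pt "0 0 0 0 0 0" --pt "0 0 0 0 0 0" --pt "0 0 0 0 0 0" --pt "0 0 0 0 0 0" --pt "0 0 0 0 0 0" --pt "0 0 0 0 0 0" --pt "0 0 0 0 0 0" --pt "0 0 0 0 0 0"

```text
time_s: 5.3
position: [510.6, 75.1, 35.2]
ee_rot: [0.961, 0.102, 0.027, 0.257]
wrist_force: [0.5, 0.2, -0.2]
finger_gap: 92.0
```

Call:
arm_command --pt "0 0 0 0 0 0" --pt "0 0 0 0 0 0" --pt "0 0 0 0 0 0" --pt "0 0 0 0 0 0" --pt "0 0 0 0 0 0" --pt "0 0 0 0 0 0" --pt "0 0 0 0 0 0" --pt "0 0 0 0 0 0" --pt "0 0 0 0 0 0" --pt "0 0 0 0 0 0" --gripper 40 --squeeze 20

```text
time_s: 6.3
position: [510.5, 75.0, 35.2]
ee_rot: [0.961, 0.102, 0.027, 0.257]
wrist_force: [-1.0, -1.1, 2.2]
finger_gap: 65.2
```

```bash
python3 - <<'E'
from h import *
p,R,s=cur();print(p,R.as_euler("xyz",degrees=True),s["wrist_force"],s["finger_gap"],s["qpos"].round(2), "grasp",p-R.apply([0,0,5]))
R=orient(12,-30)
E
```

```text
[510.48546648  74.95541245  35.22839587] [1.50016397e+02 6.06771862e-02 1.20924068e+01] [-0.97710678 -1.13436951  2.17802997] 65.19067032781744 [ 0.47  0.56  1.98 -0.68  0.88  0.78] grasp [509.96648833  77.39968894  39.55923576]
```

Call:
arm_command --pt "0 0.1 -0.17 0 0 0" --pt "0 0.2 -0.35 0 0 0" --pt "0 0.25 -0.43 0 0 0" --pt "0 0.25 -0.43 0 0 0" --pt "0 0.25 -0.43 0 0 0" --pt "0 0.25 -0.43 0 0 0" --pt "0 0.25 -0.43 0 0 0" --pt "0 0.25 -0.43 0 0 0" --pt "0 0.25 -0.43 0 0 0" --pt "0 0 0 0 0 0"

```text
time_s: 7.3
position: [511.4, 75.1, 118.3]
ee_rot: [0.961, 0.102, 0.028, 0.257]
wrist_force: [0.8, 0.1, -2.7]
finger_gap: 64.9
```

```bash
python3 - <<'E'
from h import *
from plant import env
p,R,s=cur();print(p,s["wrist_force"],s["finger_gap"],s["qpos"].round(2), "grasp",p-R.apply([0,0,5]))
f=env.grab_frame("side");cv2.imwrite("pics/s3.png",cv2.resize(f["img"][100:300,100:330],None,fx=3,fy=3)[:,:,::-1])
f=env.grab_frame("scene");cv2.imwrite("pics/sc3.png",cv2.resize(f["img"][140:330,230:430],None,fx=3,fy=3)[:,:,::-1])
E
```

```text
[511.38216591  75.10885773 118.26321546] [ 0.84628874  0.1466651  -2.6750191 ] 64.89651054114663 [ 0.47  0.42  1.95 -0.61  1.01  0.65] grasp [510.85398105  77.54877457 122.59540042]
```

View pics/s3.png

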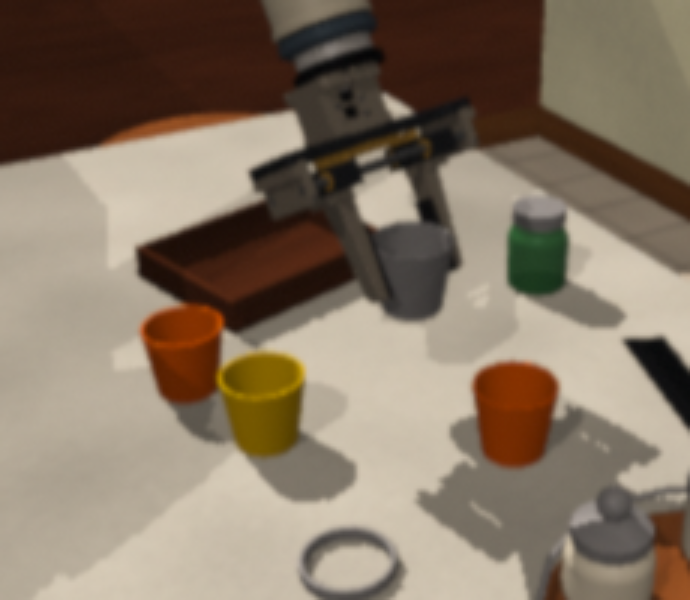

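View pics/sc3.png

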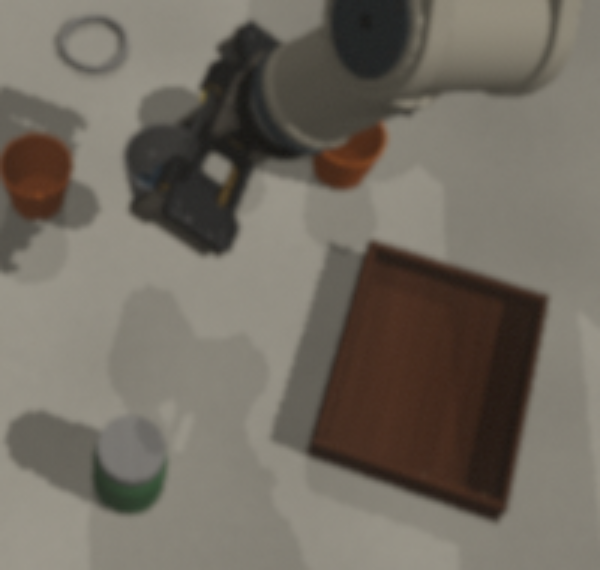

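```bash
python3 - <<'E'
from h import *
go([488,355,115],orient(25,-30),20)
E
```

```text
N 20 row [0.166, -0.595, -0.325, -0.0, 0.038, -0.065] maxabs 0.595 end [489.  352.6 110.8] minz 110.8
```

Call:
arm_command --pt "0.166 -0.595 -0.325 0 0.038 -0.065" --pt "0.166 -0.595 -0.325 0 0.038 -0.065" --pt "0.166 -0.595 -0.325 0 0.038 -0.065" --pt "0.166 -0.595 -0.325 0 0.038 -0.065" --pt "0.166 -0.595 -0.325 0 0.038 -0.065" --pt "0.166 -0.595 -0.325 0 0.038 -0.065" --pt "0.166 -0.595 -0.325 0 0.038 -0.065" --pt "0.166 -0.595 -0.325 0 0.038 -0.065" --pt "0.166 -0.595 -0.325 0 0.038 -0.065" --pt "0.166 -0.595 -0.325 0 0.038 -0.065" --squeeze 30

```text
time_s: 8.4
position: [507.6, 215.4, 113.7]
ee_rot: [0.953, 0.156, 0.042, 0.255]
wrist_force: [0.4, 0.4, -2.4]
finger_gap: 65.2
```

Call:
arm_command --pt "0.166 -0.595 -0.325 0 0.038 -0.065" --pt "0.166 -0.595 -0.325 0 0.038 -0.065" --pt "0.166 -0.595 -0.325 0 0.038 -0.065" --pt "0.166 -0.595 -0.325 0 0.038 -0.065" --pt "0.166 -0.595 -0.325 0 0.038 -0.065" --pt "0.166 -0.595 -0.325 0 0.038 -0.065" --pt "0.166 -0.595 -0.325 0 0.038 -0.065" --pt "0.166 -0.595 -0.325 0 0.038 -0.065" --pt "0.166 -0.595 -0.325 0 0.038 -0.065" --pt "0.166 -0.595 -0.325 0 0.038 -0.065"

```text
time_s: 9.4
position: [488.6, 353.6, 110.5]
ee_rot: [0.943, 0.21, 0.056, 0.252]
wrist_force: [0.3, -0.9, -1.6]
finger_gap: 64.7
```

```bash
python3 - <<'E'
from h import *
p,R,s=cur();print(p,s["wrist_force"],s["finger_gap"],s["qpos"].round(2), "grasp",p-R.apply([0,0,5]),(orient(25,0).inv()*R).as_rotvec())
from plant import env
f=env.grab_frame("scene");cv2.imwrite("pics/sc4.png",cv2.resize(f["img"][140:330,230:430],None,fx=3,fy=3)[:,:,::-1])
E
```

```text
[488.64808173 353.62707543 110.49445399] [ 0.30000618 -0.91624204 -1.60298009] 64.69102452660593 [ 0.88  0.58  1.68 -0.51  1.18  0.72] grasp [487.58722822 355.88858826 114.82575282] [-0.52312931  0.00079377 -0.00149648]
```

View pics/sc4.png

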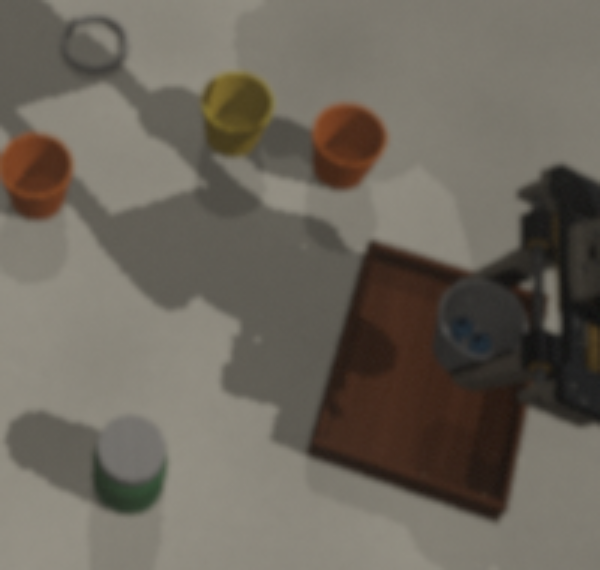

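Call:
arm_command --pt "0 0 0 0.3 0 0" --pt "0 0 0 0.6 0 0" --pt "0 0 0 0.6 0 0" --pt "0 0 0 0.6 0 0" --pt "0 0 0 0.6 0 0" --pt "0 0 0 0.6 0 0" --pt "0 0 0 0.6 0 0" --pt "0 0 0 0.6 0 0" --pt "0 0 0 0.6 0 0" --pt "0 0 0 0.6 0 0"

```text
time_s: 10.45
position: [489.1, 352.4, 111.1]
ee_rot: [0.962, 0.214, -0.035, -0.163]
wrist_force: [-0.4, 0.4, -2.7]
finger_gap: 64.6
```

```bash
python3 - <<'E'
from h import *
p,R,s=cur();print(p,s["wrist_force"],s["finger_gap"],s["qpos"].round(2), "grasp",p-R.apply([0,0,5]),(orient(25,0).inv()*R).as_rotvec())
from plant import env
f=env.grab_frame("scene");cv2.imwrite("pics/sc5.png",cv2.resize(f["img"][140:330,230:430],None,fx=3,fy=3)[:,:,::-1])
f=env.grab_frame("side");cv2.imwrite("pics/s5.png",cv2.resize(f["img"][100:300,100:330],None,fx=3,fy=3)[:,:,::-1])
E
```

```text
[489.14880558 352.44888252 111.08251435] [-0.36436202  0.35191066 -2.72001334] 64.6186000274666 [ 0.43  0.46  1.81  0.43  0.91 -0.28] grasp [489.83856093 350.95629505 115.80442288] [ 0.33508404  0.00141383 -0.00153458]
```

View pics/s5.png

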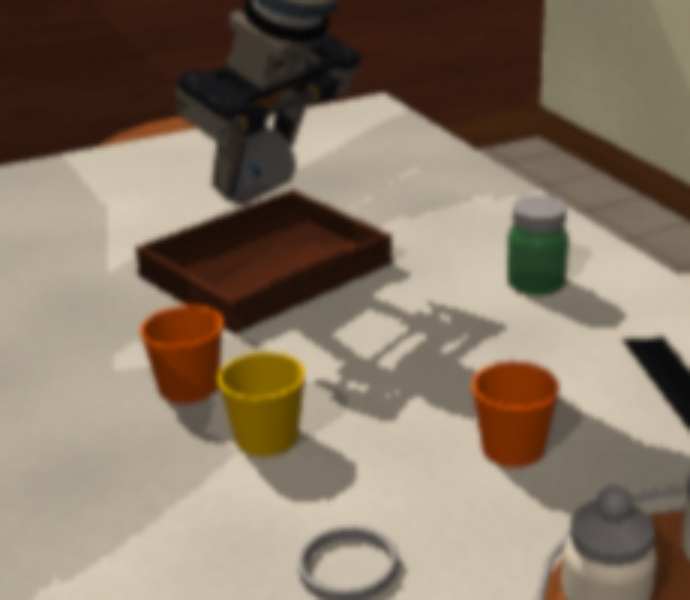

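View pics/sc5.png

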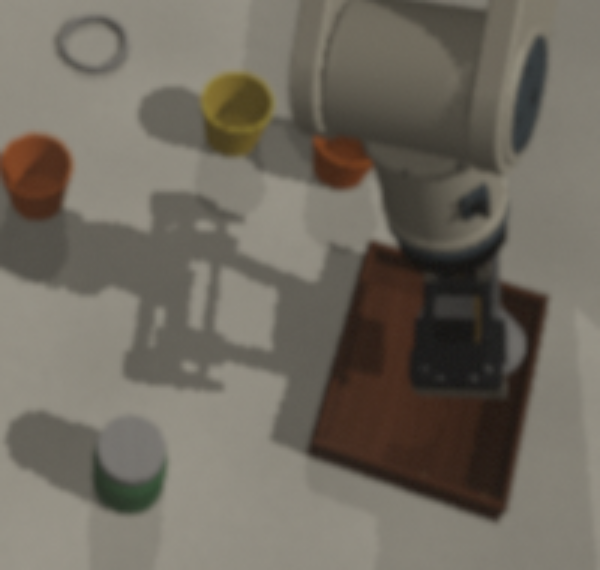

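Call:
arm_command --pt "0 0 0 0.6 0 0" --pt "0 0 0 0.6 0 0" --pt "0 0 0 0.6 0 0" --pt "0 0 0 0.6 0 0" --pt "0 0 0 0.5 0 0" --pt "0 0 0 0.5 0 0" --pt "0 0 0 0.5 0 0" --pt "0 0 0 0.4 0 0" --pt "0 0 0 0.4 0 0" --pt "0 0 0 0.4 0 0"

```text
time_s: 11.55
position: [488.0, 352.7, 109.9]
ee_rot: [0.833, 0.186, -0.115, -0.508]
wrist_force: [0.0, -0.4, -2.0]
finger_gap: 64.6
```

```bash
python3 - <<'E'
from h import *
p,R,s=cur();print(p,s["wrist_force"],s["finger_gap"],s["qpos"].round(2), "grasp",p-R.apply([0,0,5]),(orient(25,0).inv()*R).as_rotvec())
from plant import env
f=env.grab_frame("side");cv2.imwrite("pics/s6.png",cv2.resize(f["img"][100:300,100:330],None,fx=3,fy=3)[:,:,::-1])
E
```

```text
[488.0436452  352.66492405 109.92162183] [ 0.0095377  -0.4461533  -1.97773937] 64.55873743090595 [ 0.12  0.76  1.78  1.04  1.35 -0.98] grasp [489.94390517 348.64472302 112.20788422] [ 1.09588437 -0.00440915 -0.00214822]
```

View pics/s6.png

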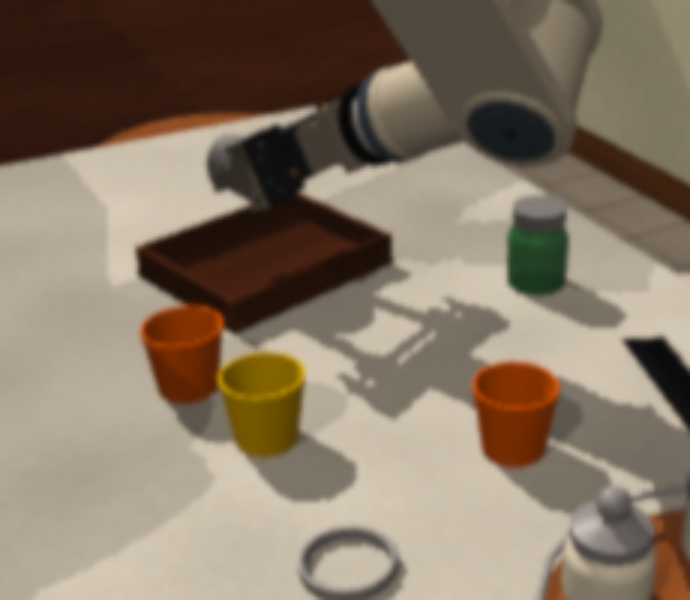

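Call:
arm_command --pt "0 0 0 0.25 0 0" --pt "0 0 0 0.25 0 0" --pt "0 0 0 0.25 0 0" --pt "0 0 0 0.25 0 0" --pt "0 0 0 0.25 0 0" --pt "0 0 0 0.25 0 0" --pt "0 0 0 0.25 0 0" --pt "0 0 0 0.25 0 0" --pt "0 0 0 0.25 0 0" --pt "0 0 0 0.25 0 0"

```text
time_s: 12.6
position: [488.9, 352.5, 110.5]
ee_rot: [0.723, 0.161, -0.146, -0.656]
wrist_force: [0.0, -0.6, -0.8]
finger_gap: 64.4
```

```bash
python3 - <<'E'
from h import *
p,R,s=cur();print(p,s["wrist_force"],s["finger_gap"],s["qpos"].round(2), "grasp",p-R.apply([0,0,5]),(orient(25,0).inv()*R).as_rotvec())
from plant import env
f=env.grab_frame("side");cv2.imwrite("pics/s7.png",cv2.resize(f["img"][100:300,100:330],None,fx=3,fy=3)[:,:,::-1])
f=env.grab_frame("scene");cv2.imwrite("pics/sc7.png",cv2.resize(f["img"][140:330,230:430],None,fx=3,fy=3)[:,:,::-1])
E
```

```text
[488.94444155 352.46966475 110.4911854 ] [ 0.00308358 -0.58415384 -0.78445887] 64.40445387586297 [ 0.06  0.97  1.71  1.19  1.65 -1.15] grasp [491.05028788 347.9600479  110.96948144] [ 1.47499066e+00 -1.12652257e-04 -7.56256351e-04]
```

View pics/s7.png

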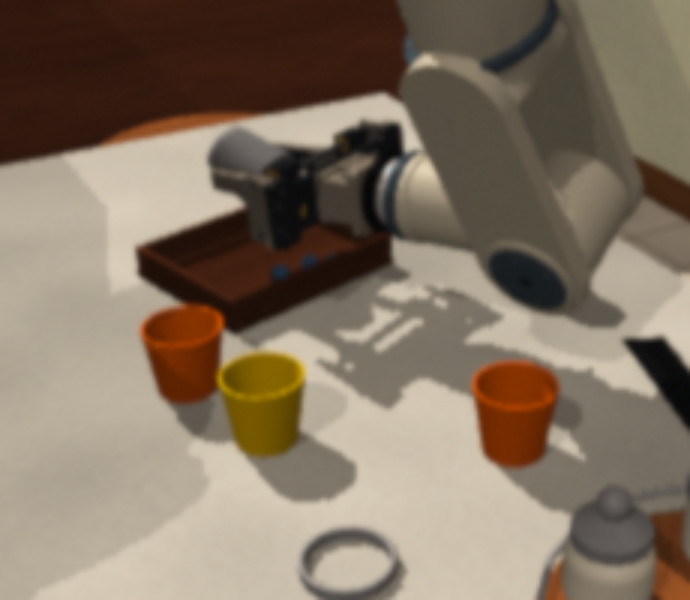

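View pics/sc7.png

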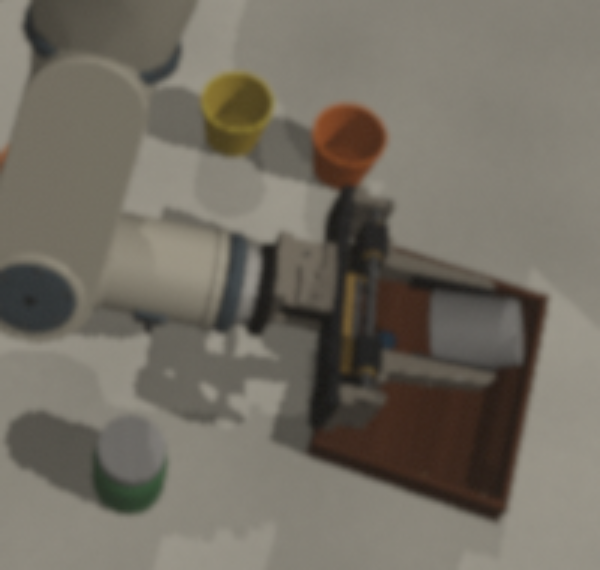

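Call:
arm_command --pt "0 0 0 0.3 0 0" --pt "0 0 0 0.3 0 0" --pt "0 0 0 0 0 0" --pt "0 0 0 0 0 0" --pt "0 0 0 0 0 0" --pt "0 0 0 0 0 0" --pt "0 0 0 -0.3 0 0" --pt "0 0 0 -0.5 0 0" --pt "0 0 0 -0.6 0 0" --pt "0 0 0 -0.6 0 0"

```text
time_s: 13.7
position: [489.2, 352.2, 110.7]
ee_rot: [0.789, 0.175, -0.127, -0.574]
wrist_force: [0.1, 0.4, -1.1]
finger_gap: 64.7
```

Call:
arm_command --pt "0 0 0 -0.7 0 0" --pt "0 0 0 -0.7 0 0" --pt "0 0 0 -0.7 0 0" --pt "0 0 0 -0.7 0 0" --pt "0 0 0 -0.7 0 0" --pt "0 0 0 -0.7 0 0" --pt "0 0 0 -0.7 0 0" --pt "0 0 0 -0.7 0 0" --pt "0 0 0 -0.7 0 0" --pt "0 0 0 -0.7 0 0"

```text
time_s: 14.7
position: [488.9, 352.5, 111.8]
ee_rot: [0.971, 0.216, -0.021, -0.102]
wrist_force: [-0.3, 0.6, -2.0]
finger_gap: 64.8
```

```bash
python3 - <<'E'
from h import *
p,R,s=cur();print(p,s["wrist_force"],s["finger_gap"],s["qpos"].round(2), "grasp",p-R.apply([0,0,5]),(orient(25,0).inv()*R).as_rotvec())
from plant import env
f=env.grab_frame("side");cv2.imwrite("pics/s8.png",cv2.resize(f["img"][100:300,100:330],None,fx=3,fy=3)[:,:,::-1])
f=env.grab_frame("scene");cv2.imwrite("pics/sc8.png",cv2.resize(f["img"][140:330,230:430],None,fx=3,fy=3)[:,:,::-1])
E
```

```text
[488.94848321 352.45993971 111.80153442] [-0.27599812  0.62478704 -1.96219671] 64.83632939512123 [ 0.5   0.45  1.8   0.27  0.89 -0.1 ] grasp [489.37475108 351.51917772 116.6936978 ] [ 0.20805102  0.00231713 -0.00048038]
```

View pics/s8.png

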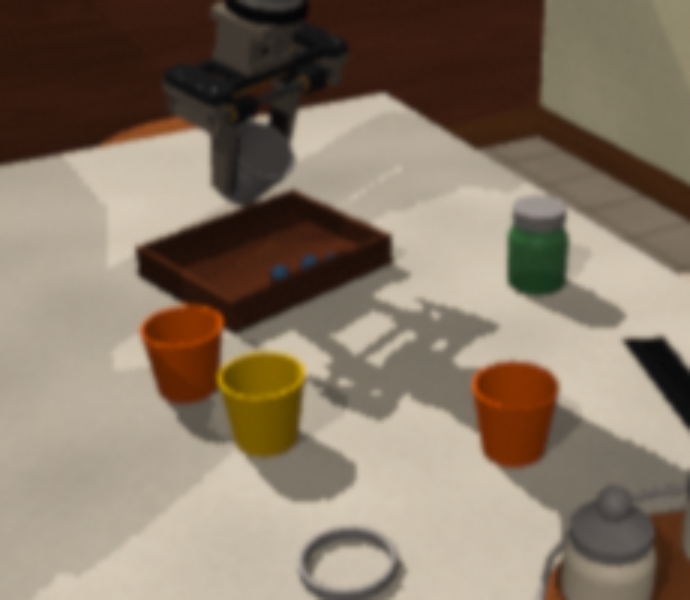

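View pics/sc8.png

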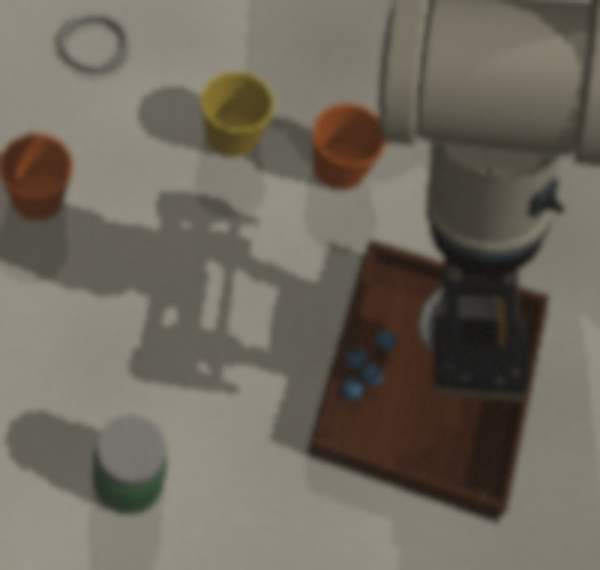

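```bash
python3 - <<'E'
from h import *
go([510.5,77.5,90],orient(12,-29.97),20)
E
```

```text
N 20 row [-0.172, 0.68, 0.165, -0.244, -0.013, 0.078] maxabs 0.68 end [510.7  75.   85.8] minz 71.9
```

```bash
python3 - <<'E'
from h import *
p,R=go([495,230,135],orient(19,-10),8)
p,R=go([510.5,77.5,85],orient(12,-29.97),12,p,R)
E
```

```text
N 8 row [-0.259, 0.74, -0.144, -0.321, -0.001, 0.091] maxabs 0.74 end [495.3 229.2 130.1] minz 111.8
N 12 row [-0.111, 0.536, 0.406, -0.193, -0.023, 0.064] maxabs 0.536 end [511.   75.   80.7] minz 80.7
```

Call:
arm_command --pt "-0.26 0.74 -0.144 -0.321 0 0.091" --pt "-0.26 0.74 -0.144 -0.321 0 0.091" --pt "-0.26 0.74 -0.144 -0.321 0 0.091" --pt "-0.26 0.74 -0.144 -0.321 0 0.091" --pt "-0.26 0.74 -0.144 -0.321 0 0.091" --pt "-0.26 0.74 -0.144 -0.321 0 0.091" --pt "-0.26 0.74 -0.144 -0.321 0 0.091" --pt "-0.26 0.74 -0.144 -0.321 0 0.091" --pt "-0.111 0.536 0.406 -0.193 -0.023 0.064" --pt "-0.111 0.536 0.406 -0.193 -0.023 0.064"

```text
time_s: 15.8
position: [498.0, 201.8, 116.2]
ee_rot: [0.982, 0.152, 0.014, 0.114]
wrist_force: [0.6, 0.8, -2.2]
finger_gap: 64.5
```

Call:
arm_command --pt "-0.111 0.536 0.406 -0.193 -0.023 0.064" --pt "-0.111 0.536 0.406 -0.193 -0.023 0.064" --pt "-0.111 0.536 0.406 -0.193 -0.023 0.064" --pt "-0.111 0.536 0.406 -0.193 -0.023 0.064" --pt "-0.111 0.536 0.406 -0.193 -0.023 0.064" --pt "-0.111 0.536 0.406 -0.193 -0.023 0.064" --pt "-0.111 0.536 0.406 -0.193 -0.023 0.064" --pt "-0.111 0.536 0.406 -0.193 -0.023 0.064" --pt "-0.111 0.536 0.406 -0.193 -0.023 0.064" --pt "-0.111 0.536 0.406 -0.193 -0.023 0.064"

```text
time_s: 16.8
position: [509.1, 71.4, 78.1]
ee_rot: [0.961, 0.099, 0.023, 0.256]
wrist_force: [0.8, -0.3, -0.9]
finger_gap: 64.4
```

```bash
python3 - <<'E'
from h import *
p,R,s=cur();print(p,s["wrist_force"],s["finger_gap"],s["qpos"].round(2), "grasp",p-R.apply([0,0,5]),(orient(12,0).inv()*R).as_rotvec())
from plant import env
f=env.grab_frame("side");cv2.imwrite("pics/s9.png",cv2.resize(f["img"][100:300,100:330],None,fx=3,fy=3)[:,:,::-1])
go([510.5,77.5,41],orient(12,-29.97),8)
E
```

```text
[509.10518392  71.3606684   78.10478028] [ 0.84784621 -0.34736777 -0.94119677] 64.44768626058345 [ 0.46  0.48  1.97 -0.63  0.94  0.7 ] grasp [508.62584818  73.80128748  82.44224679] [-0.52060751 -0.00708939  0.00369794]
N 8 row [0.023, -0.153, 0.207, 0.0, 0.008, -0.002] maxabs 0.207 end [510.9  75.1  36.7] minz 36.7
```

View pics/s9.png

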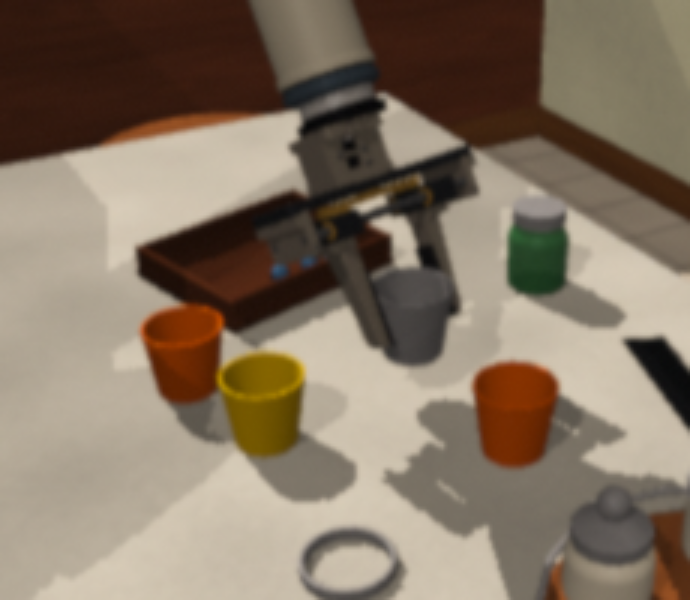

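Call:
arm_command --pt "0.02 -0.15 0.21 0 0 0" --pt "0.02 -0.15 0.21 0 0 0" --pt "0.02 -0.15 0.21 0 0 0" --pt "0.02 -0.15 0.21 0 0 0" --pt "0.02 -0.15 0.21 0 0 0" --pt "0.02 -0.15 0.21 0 0 0" --pt "0.02 -0.15 0.21 0 0 0" --pt "0.02 -0.13 0.19 0 0 0" --pt "0 0 0 0 0 0" --pt "0 0 0 0 0 0"

```text
time_s: 17.85
position: [512.9, 77.4, 38.3]
ee_rot: [0.961, 0.1, 0.026, 0.257]
wrist_force: [0.2, 0.2, -1.7]
finger_gap: 64.5
```

```bash
python3 - <<'E'
from h import *
p,R,s=cur();print(p,s["wrist_force"],s["finger_gap"],"grasp",p-R.apply([0,0,5]),(orient(12,0).inv()*R).as_rotvec())
from plant import env
f=env.grab_frame("side");cv2.imwrite("pics/s10.png",cv2.resize(f["img"][160:260,160:290],None,fx=5,fy=5,interpolation=cv2.INTER_CUBIC)[:,:,::-1])
E
```

```text
[512.89505294  77.38151075  38.27717776] [ 0.18358577  0.20742578 -1.66757781] 64.45662547604051 grasp [512.38976091  79.82236146  42.61156674] [-0.52188696 -0.00219455  0.0021561 ]
```

View pics/s10.png

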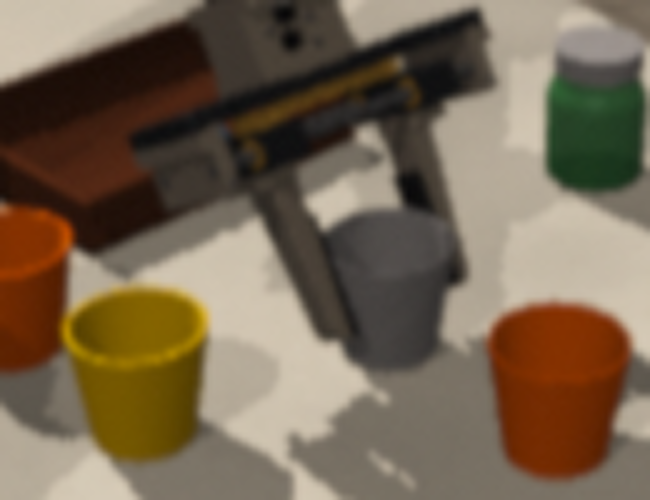

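Call:
arm_command --pt "0 -0.015 0.026 0 0 0" --pt "0 -0.015 0.026 0 0 0" --pt "0 -0.015 0.026 0 0 0" --pt "0 -0.015 0.026 0 0 0" --pt "0 -0.015 0.026 0 0 0" --pt "0 0 0 0 0 0" --pt "0 0 0 0 0 0" --pt "0 0 0 0 0 0" --pt "0 0 0 0 0 0" --pt "0 0 0 0 0 0"

```text
time_s: 18.9
position: [512.9, 77.4, 35.3]
ee_rot: [0.961, 0.1, 0.026, 0.257]
wrist_force: [-1.0, -0.1, -1.8]
finger_gap: 64.5
```

Call:
arm_command --pt "0 -0.015 0.026 0 0 0" --pt "0 -0.015 0.026 0 0 0" --pt "0 -0.015 0.026 0 0 0" --pt "0 0 0 0 0 0" --pt "0 0 0 0 0 0" --pt "0 0 0 0 0 0" --pt "0 0 0 0 0 0" --pt "0 0 0 0 0 0" --pt "0 0 0 0 0 0" --pt "0 0 0 0 0 0"

```text
time_s: 19.9
position: [513.1, 77.1, 35.0]
ee_rot: [0.961, 0.1, 0.026, 0.258]
wrist_force: [-4.8, 1.9, 16.2]
finger_gap: 64.7
```

Call:
arm_command --pt "0 0.018 -0.03 0 0 0" --pt "0 0.01 -0.02 0 0 0" --pt "0 0 0 0 0 0" --pt "0 0 0 0 0 0" --pt "0 0 0 0 0 0" --pt "0 0 0 0 0 0" --pt "0 0 0 0 0 0" --pt "0 0 0 0 0 0" --pt "0 0 0 0 0 0" --pt "0 0 0 0 0 0" --squeeze 10

```text
time_s: 20.9
position: [513.0, 77.3, 34.8]
ee_rot: [0.961, 0.1, 0.026, 0.257]
wrist_force: [-0.6, -1.4, 4.6]
finger_gap: 65.4
```

Call:
arm_command --pt "0 0 0 0 0 0" --pt "0 0 0 0 0 0" --pt "0 0 0 0 0 0" --pt "0 0 0 0 0 0" --pt "0 0 0 0 0 0" --pt "0 0 0 0 0 0" --pt "0 0 0 0 0 0" --pt "0 0 0 0 0 0" --pt "0 0 0 0 0 0" --pt "0 0 0 0 0 0" --gripper 91.9

```text
time_s: 21.9
position: [512.9, 77.4, 34.7]
ee_rot: [0.961, 0.1, 0.026, 0.257]
wrist_force: [-0.1, -0.2, -0.3]
finger_gap: 91.9
```

```bash
python3 - <<'E'
from h import *
p,R,s=cur();print(p,s["wrist_force"],s["finger_gap"])
from plant import env
f=env.grab_frame("side");cv2.imwrite("pics/s11.png",cv2.resize(f["img"][160:260,160:290],None,fx=5,fy=5,interpolation=cv2.INTER_CUBIC)[:,:,::-1])
f=env.grab_frame("wrist");cv2.imwrite("pics/w11.png",f["img"][:,:,::-1])
E
```

```text
[512.88818059  77.40160446  34.70252612] [-0.08770075 -0.20006587 -0.30767981] 91.9313505092898
```

View pics/s11.png

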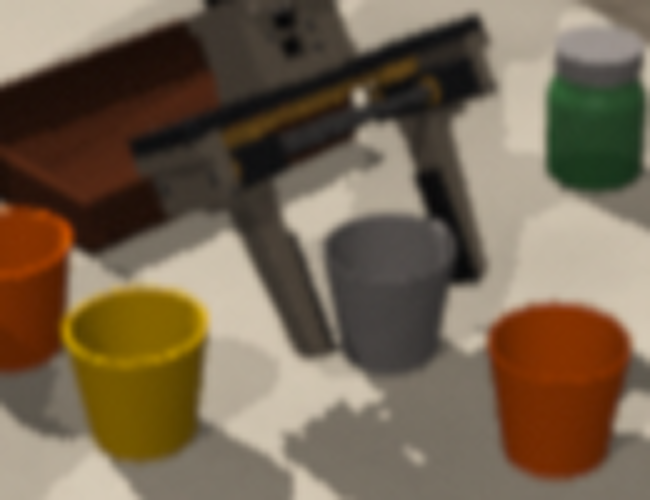

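View pics/w11.png

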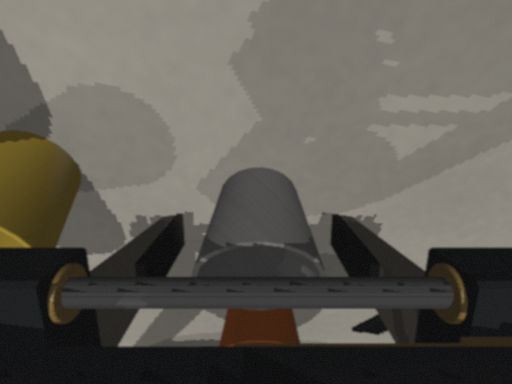

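```bash
python3 - <<'E'
from h import *
p,R,s=cur()
Ru=R
p1=p-R.apply([0,0,120]);print(p1)
p,R=go([523,-301,275],orient(33.7,0),30,p1,R)
E
```

```text
[500.76771632 135.99213024 138.7442809 ]
N 30 row [-0.252, 0.732, -0.023, 0.114, 0.022, -0.083] maxabs 0.732 end [ 523.3 -300.8  270.7] minz 146.4
```

Call:
arm_command --pt "0 0 -0.4 0 0 0" --pt "0 0 -0.6 0 0 0" --pt "0 0 -0.6 0 0 0" --pt "0 0 -0.6 0 0 0" --pt "0 0 -0.6 0 0 0" --pt "0 0 -0.6 0 0 0" --pt "0 0 -0.6 0 0 0" --pt "0 0 -0.7 0 0 0" --pt "0 0 -0.7 0 0 0" --pt "0 0 -0.6 0 0 0"

```text
time_s: 23.0
position: [500.8, 136.7, 139.9]
ee_rot: [0.961, 0.1, 0.026, 0.257]
wrist_force: [-0.5, 0.2, 0.5]
finger_gap: 92.1
```

Call:
arm_command --pt "-0.252 0.732 -0.023 0.114 0.022 -0.083" --pt "-0.252 0.732 -0.023 0.114 0.022 -0.083" --pt "-0.252 0.732 -0.023 0.114 0.022 -0.083" --pt "-0.252 0.732 -0.023 0.114 0.022 -0.083" --pt "-0.252 0.732 -0.023 0.114 0.022 -0.083" --pt "-0.252 0.732 -0.023 0.114 0.022 -0.083" --pt "-0.252 0.732 -0.023 0.114 0.022 -0.083" --pt "-0.252 0.732 -0.023 0.114 0.022 -0.083" --pt "-0.252 0.732 -0.023 0.114 0.022 -0.083" --pt "-0.252 0.732 -0.023 0.114 0.022 -0.083"

```text
time_s: 24.0
position: [486.7, -2.7, 207.1]
ee_rot: [0.971, 0.166, 0.017, 0.173]
wrist_force: [0.2, -0.2, 0.1]
finger_gap: 91.8
```

```bash
python3 - <<'E'
from h import *
p,R,s=cur();print(p,s["qpos"].round(2))
p,R=go([523,-301,275],orient(33.7,0),20)
E
```

```text
[486.74305235  -2.67900212 207.12894798] [ 0.24  0.16  2.   -0.42  1.01  0.13]
N 20 row [-0.252, 0.731, -0.021, 0.114, 0.023, -0.082] maxabs 0.731 end [ 522.9 -301.   270.2] minz 212.6
```

Call:
arm_command --pt "-0.252 0.732 -0.022 0.114 0.022 -0.082" --pt "-0.252 0.732 -0.022 0.114 0.022 -0.082" --pt "-0.252 0.732 -0.022 0.114 0.022 -0.082" --pt "-0.252 0.732 -0.022 0.114 0.022 -0.082" --pt "-0.252 0.732 -0.022 0.114 0.022 -0.082" --pt "-0.252 0.732 -0.022 0.114 0.022 -0.082" --pt "-0.252 0.732 -0.022 0.114 0.022 -0.082" --pt "-0.252 0.732 -0.022 0.114 0.022 -0.082" --pt "-0.252 0.732 -0.022 0.114 0.022 -0.082" --pt "-0.252 0.732 -0.022 0.114 0.022 -0.082"

```text
time_s: 25.0
position: [494.6, -150.5, 251.6]
ee_rot: [0.97, 0.229, 0.008, 0.087]
wrist_force: [-0.2, -0.7, -0.1]
finger_gap: 92.1
```

Call:
arm_command --pt "-0.252 0.732 -0.022 0.114 0.022 -0.082" --pt "-0.252 0.732 -0.022 0.114 0.022 -0.082" --pt "-0.252 0.732 -0.022 0.114 0.022 -0.082" --pt "-0.252 0.732 -0.022 0.114 0.022 -0.082" --pt "-0.252 0.732 -0.022 0.114 0.022 -0.082" --pt "-0.252 0.732 -0.022 0.114 0.022 -0.082" --pt "-0.252 0.732 -0.022 0.114 0.022 -0.082" --pt "-0.252 0.732 -0.022 0.114 0.022 -0.082" --pt "-0.252 0.732 -0.022 0.114 0.022 -0.082" --pt "-0.252 0.732 -0.022 0.114 0.022 -0.082"

```text
time_s: 26.0
position: [523.0, -301.3, 270.8]
ee_rot: [0.957, 0.289, -0.001, 0.001]
wrist_force: [0.4, -0.0, 0.5]
finger_gap: 92.2
```

```bash
python3 - <<'E'
from h import *
from plant import env
p,R,s=cur();print(p,s["qpos"].round(2),(orient(33.7,0).inv()*R).as_rotvec())
f=env.grab_frame("wrist");cv2.imwrite("pics/w12.png",cv2.resize(f["img"],(768,576))[:,:,::-1])
pickle.dump((f,(s["position"],s["ee_rot"])),open("w12.pkl","wb"))
f=env.grab_frame("scene");pickle.dump(f,open("sc12.pkl","wb"));cv2.imwrite("pics/sc12.png",f["img"][:,:,::-1])
f=env.grab_frame("side");cv2.imwrite("pics/s12.png",f["img"][:,:,::-1])
E
```

```text
[ 522.96369983 -301.2562449   270.76120019] [-0.52  0.28  1.64 -0.    1.22 -1.11] [-0.00083045 -0.0014885   0.00128024]
```

View pics/w12.png

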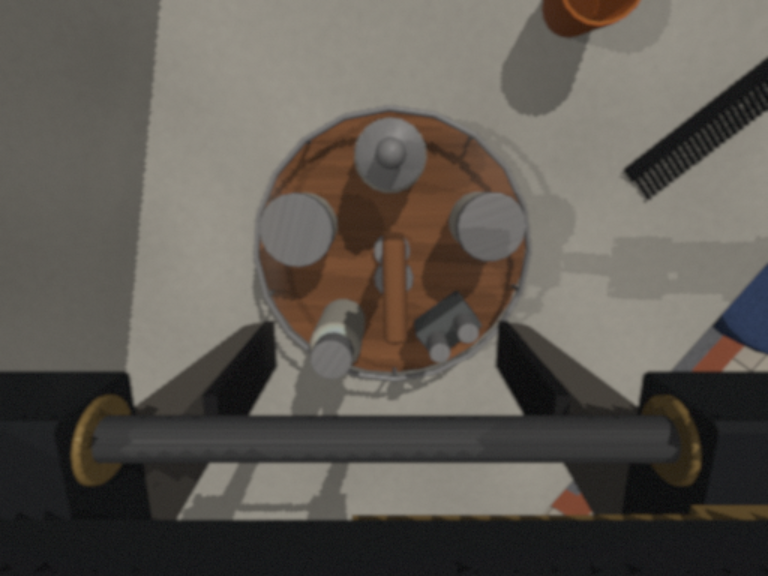

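View pics/sc12.png

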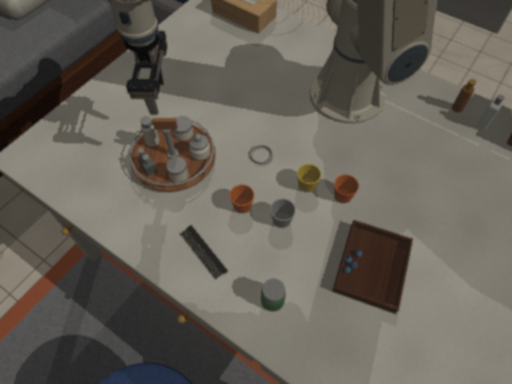

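View pics/s12.png

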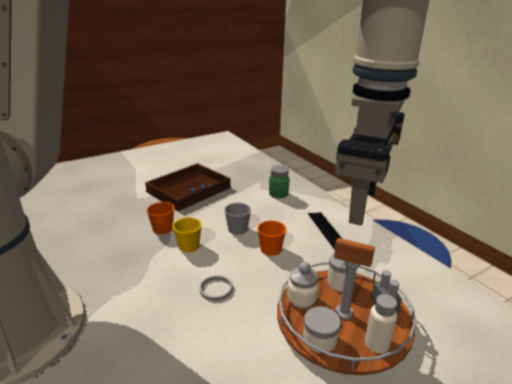

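```bash
python3 - <<'E'
from h import *
f,pose=pickle.load(open("w12.pkl","rb"));k=512/768
c=lambda u,v:((u+.5)*k-.5,(v+.5)*k-.5)
im=f["img"][140:240,220:310];cv2.imwrite("pics/w12c.png",cv2.resize(im,None,fx=6,fy=6,interpolation=cv2.INTER_CUBIC)[:,:,::-1])
im=f["img"];hsv=cv2.cvtColor(im,cv2.COLOR_RGB2HSV)
a=onz(f,*c(394,238),184,pose);b=onz(f,*c(395.5,342),184,pose);kn=onz(f,*c(390.5,152),105,pose)
print(a,b,(a+b)/2,np.linalg.norm(a-b),np.degrees(np.arctan2(*(a-b)[1::-1])),kn)
# rail circle at z 51
pts=[onz(f,*c(*q),51,pose)[:2] for q in((256,240),(528,235),(392,108),(300,140),(480,135))]
A=np.array([[2*x,2*y,1] for x,y in pts]);s=np.linalg.lstsq(A,[x*x+y*y for x,y in pts],rcond=None)[0]
print("rail centre",s[:2],np.sqrt(s[2]+s[0]**2+s[1]**2))
d=kn[:2]-s[:2];print(np.hypot(*d),np.degrees(np.arctan2(d[1],d[0])))
E
```

```text
[ 508.00478702 -270.11993461  184.        ] [ 543.44500633 -321.28342603  184.        ] [ 525.72489667 -295.70168032  184.        ] 62.23915166513594 124.70979225378196 [ 479.04426939 -229.19556554  105.        ]
rail centre [ 525.19758399 -294.9673472 ] 118.81748694344361
80.34958439275681 125.05807182510546
```

View pics/w12c.png

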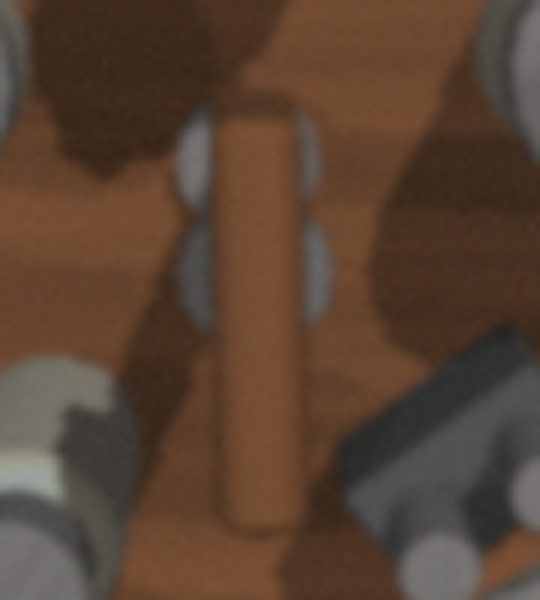

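```bash
python3 - <<'E'
from h import *
p,R=go([525.3,-296,205],orient(34.5,0),10)
E
```

```text
N 10 row [0.025, -0.016, 0.351, 0.001, 0.001, -0.012] maxabs 0.351 end [ 525.2 -296.   200.1] minz 200.1
```

Call:
arm_command --pt "0.025 -0.016 0.38 0 0 -0.012" --pt "0.025 -0.016 0.38 0 0 -0.012" --pt "0.025 -0.016 0.38 0 0 -0.012" --pt "0.025 -0.016 0.38 0 0 -0.012" --pt "0.025 -0.016 0.38 0 0 -0.012" --pt "0.025 -0.016 0.38 0 0 -0.012" --pt "0.025 -0.016 0.38 0 0 -0.012" --pt "0.025 -0.016 0.38 0 0 -0.012" --pt "0.025 -0.016 0.38 0 0 -0.012" --pt "0.02 -0.016 0.06 0 0 -0.012"

```text
time_s: 27.15
position: [524.6, -295.4, 199.4]
ee_rot: [0.955, 0.297, -0.001, 0.001]
wrist_force: [-1.1, -0.2, -0.2]
finger_gap: 92.2
```

```bash
python3 - <<'E'
from h import *
from plant import env
p,R,s=cur();print(p,s["qpos"].round(2),(orient(34.5,0).inv()*R).as_rotvec())
f=env.grab_frame("wrist");cv2.imwrite("pics/w13.png",cv2.resize(f["img"],(768,576))[:,:,::-1])
pickle.dump((f,(s["position"],s["ee_rot"])),open("w13.pkl","wb"))
E
```

```text
[ 524.64132644 -295.44656668  199.41106748] [-0.51  0.35  1.71 -0.    1.08 -1.12] [-0.0003671  -0.00255629 -0.00191275]
```

View pics/w13.png

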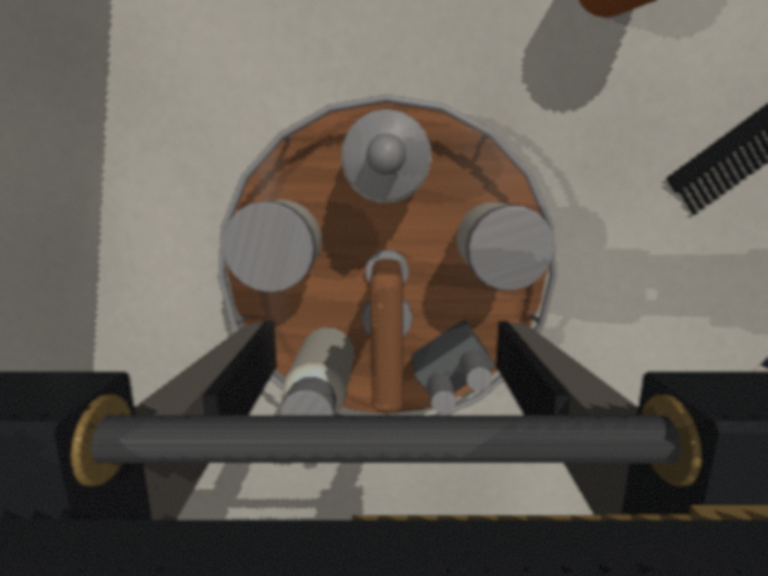

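```bash
python3 - <<'E'
from h import *
f,pose=pickle.load(open("w13.pkl","rb"));k=512/768
c=lambda u,v:((u+.5)*k-.5,(v+.5)*k-.5)
a=onz(f,*c(386.5,268),184,pose);b=onz(f,*c(387.5,410),184,pose);kn=onz(f,*c(386.5,153),105,pose)
print(a,b,(a+b)/2,np.linalg.norm(a-b),np.degrees(np.arctan2(*(a-b)[1::-1])),kn)
m=(a+b)/2;d=kn-m;print(np.hypot(d[0],d[1]),np.degrees(np.arctan2(d[1],d[0])))
go([m[0],m[1],168],orient(34.6,0),8)
E
```

```text
[ 506.93329277 -268.68447166  184.        ] [ 543.47353394 -320.82161031  184.        ] [ 525.20341336 -294.75304098  184.        ] 63.666870907756675 125.02463926622791 [ 479.40122169 -229.07728052  105.        ]
80.06963390777753 124.8918697038398
N 8 row [0.005, -0.002, 0.23, 0.001, 0.002, 0.0] maxabs 0.23 end [ 525.3 -294.8  163. ] minz 163.0
```

Call:
arm_command --pt "0.005 0 0.23 0 0 0" --pt "0.005 0 0.23 0 0 0" --pt "0.005 0 0.23 0 0 0" --pt "0.005 0 0.23 0 0 0" --pt "0.005 0 0.23 0 0 0" --pt "0.005 0 0.23 0 0 0" --pt "0.005 0 0.23 0 0 0" --pt "0.005 0 0.23 0 0 0" --pt "0 0 0 0 0 0" --pt "0 0 0 0 0 0"

```text
time_s: 28.2
position: [525.8, -295.4, 163.8]
ee_rot: [0.955, 0.297, -0.001, 0.001]
wrist_force: [0.2, 0.9, 0.1]
finger_gap: 91.5
```

Call:
arm_command --pt "0 0 0 0 0 0" --pt "0 0 0 0 0 0" --pt "0 0 0 0 0 0" --pt "0 0 0 0 0 0" --pt "0 0 0 0 0 0" --pt "0 0 0 0 0 0" --pt "0 0 0 0 0 0" --pt "0 0 0 0 0 0" --pt "0 0 0 0 0 0" --pt "0 0 0 0 0 0" --gripper 5 --squeeze 8

```text
time_s: 29.2
position: [525.4, -295.6, 163.8]
ee_rot: [0.955, 0.298, -0.001, 0.001]
wrist_force: [-12.6, -9.8, 5.1]
finger_gap: 14.7
```

Call:
arm_command --pt "0 0 0 0 0 0" --pt "0 0 0 0 0 0" --pt "0 0 0 0 0 0" --pt "0 0 0 0 0 0" --pt "0 0 0 0 0 0" --pt "0 0 0 0 0 0" --pt "0 0 0 0 0 0" --pt "0 0 0 0 0 0" --pt "0 0 0 0 0 0" --pt "0 0 0 0 0 0"

```text
time_s: 30.2
position: [525.2, -295.7, 163.8]
ee_rot: [0.955, 0.297, -0.001, 0.001]
wrist_force: [-4.6, -2.4, 2.0]
finger_gap: 13.7
```

```bash
python3 - <<'E'
from h import *
p,R,s=cur();print(p,s["wrist_force"],s["moment"],s["finger_gap"],s["qpos"].round(2),(orient(34.5,0).inv()*R).as_rotvec())
E
```

```text
[ 525.2076435  -295.72831427  163.7930064 ] [-4.58037264 -2.35260648  1.97061359] [-0.56548697  0.64514931 -0.02865068] 13.654818440656094 [-0.51  0.39  1.74 -0.    1.01 -1.12] [-0.00154655 -0.0028459  -0.00173128]
```

Call:
arm_command --pt "0 0 0 0 0 0.3" --pt "0 0 0 0 0 0.5" --pt "0 0 0 0 0 0.6" --pt "0 0 0 0 0 0.6" --pt "0 0 0 0 0 0.6" --pt "0 0 0 0 0 0.6" --pt "0 0 0 0 0 0.6" --pt "0 0 0 0 0 0.6" --pt "0 0 0 0 0 0.4" --pt "0 0 0 0 0 0.2" --squeeze 14

```text
time_s: 31.2
position: [526.7, -295.4, 163.8]
ee_rot: [0.997, -0.074, 0.001, 0.001]
wrist_force: [4.8, -1.3, -3.9]
finger_gap: 14.0
```

```bash
python3 - <<'E'
from h import *
p,R,s=cur();x=R.apply([1,0,0]);print(p,s["wrist_force"],s["moment"],s["finger_gap"],s["qpos"].round(2),np.degrees(np.arctan2(x[1],x[0])))
E
```

```text
[ 526.70131949 -295.38658495  163.81708939] [ 4.79430478 -1.33170253 -3.93761463] [-0.15064937 -0.41952831 -0.01353157] 13.968743173560652 [-0.51  0.39  1.74 -0.    1.01 -0.36] -8.477105455754376
```

Call:
arm_command --pt "0 0 0 0 0 0.3" --pt "0 0 0 0 0 0.5" --pt "0 0 0 0 0 0.6" --pt "0 0 0 0 0 0.6" --pt "0 0 0 0 0 0.6" --pt "0 0 0 0 0 0.6" --pt "0 0 0 0 0 0.6" --pt "0 0 0 0 0 0.6" --pt "0 0 0 0 0 0.5" --pt "0 0 0 0 0 0.4"

```text
time_s: 32.2
position: [528.1, -296.3, 163.9]
ee_rot: [0.891, -0.454, 0.003, 0.001]
wrist_force: [10.6, -5.6, -9.7]
finger_gap: 14.1
```

```bash
python3 - <<'E'
from h import *
p,R,s=cur();x=R.apply([1,0,0]);print(p,s["wrist_force"],s["moment"],s["finger_gap"],s["qpos"].round(2),np.degrees(np.arctan2(x[1],x[0])))
E
```

```text
[ 528.08739043 -296.26248624  163.87424711] [10.58007735 -5.62485334 -9.74872972] [-0.6863837  -1.2618969   0.16970983] 14.075436086962345 [-0.51  0.39  1.74 -0.    1.01  0.43] -54.053882608500636
```

Call:
arm_command --pt "0.05 -0.03 0 0 0 0.4" --pt "0.05 -0.02 0 0 0 0.5" --pt "0 0 0 0 0 0.6" --pt "0 0 0 0 0 0.6" --pt "0 0 0 0 0 0.6" --pt "0 0 0 0 0 0.6" --pt "0 0 0 0 0 0.4" --pt "0 0 0 0 0 0.2" --pt "0 0 0 0 0 0" --pt "0 0 0 0 0 0"

```text
time_s: 33.2
position: [528.5, -297.4, 163.9]
ee_rot: [0.723, -0.691, 0.002, 0.001]
wrist_force: [3.4, -6.4, -4.7]
finger_gap: 13.7
```

```bash
python3 - <<'E'
from h import *
from plant import env
p,R,s=cur();x=R.apply([1,0,0]);print(p,s["wrist_force"],s["moment"],s["finger_gap"],s["qpos"].round(2),np.degrees(np.arctan2(x[1],x[0])))
f=env.grab_frame("wrist");cv2.imwrite("pics/w14.png",cv2.resize(f["img"],(768,576))[:,:,::-1])
pickle.dump((f,(s["position"],s["ee_rot"])),open("w14.pkl","wb"))
for n in("scene","side"):
    f=env.grab_frame(n);pickle.dump(f,open(n+"14.pkl","wb"));cv2.imwrite(f"pics/{n}14.png",f["img"][:,:,::-1])
E
```

```text
[ 528.53107992 -297.41374939  163.86797805] [ 3.43855626 -6.43229094 -4.65833588] [-0.67314973 -0.24525796 -0.00343866] 13.670310878835744 [-0.51  0.39  1.74 -0.    1.01  1.01] -87.4067796567057
```

View pics/w14.png

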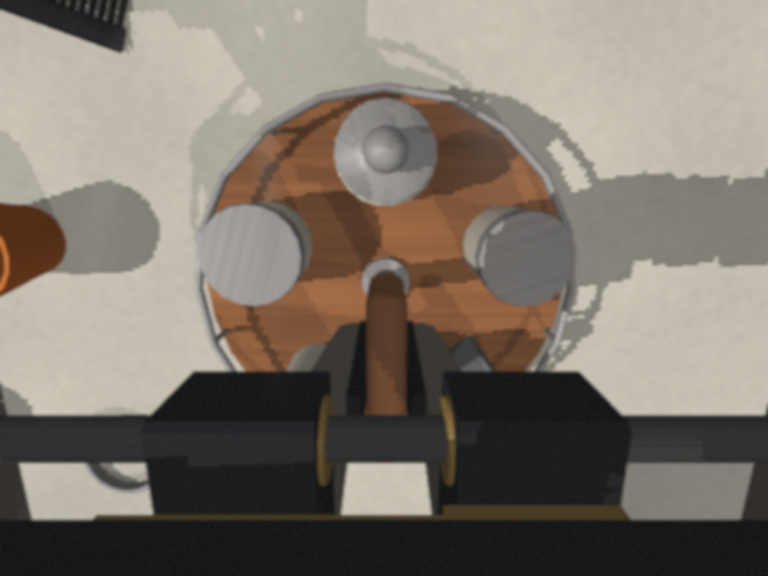

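View pics/scene14.png

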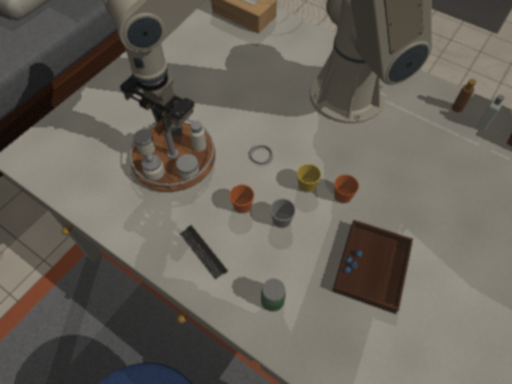

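View pics/side14.png

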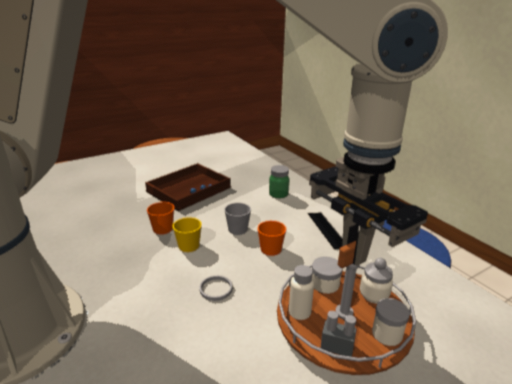

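Call:
arm_command --pt "0.03 0 0 0 0 0.1" --pt "0.02 0 0 0 0 0.1" --pt "0 0 0 0 0 0.1" --pt "0 0 0 0 0 0" --pt "0 0 0 0 0 0" --pt "0 0 0 0 0 0" --pt "0 0 0 0 0 0" --pt "0 0 0 0 0 0" --pt "0 0 0 0 0 0" --pt "0 0 0 0 0 0"

```text
time_s: 34.35
position: [528.6, -297.5, 163.9]
ee_rot: [-0.707, 0.707, -0.001, -0.001]
wrist_force: [4.8, -1.3, -4.4]
finger_gap: 14.3
```

```bash
python3 - <<'E'
from h import *
from plant import env
p,R,s=cur();x=R.apply([1,0,0]);print(p,s["wrist_force"],s["moment"],s["finger_gap"],s["dq"].round(3),np.degrees(np.arctan2(x[1],x[0])))
f=env.grab_frame("wrist");pickle.dump((f,(s["position"],s["ee_rot"])),open("w15.pkl","wb"))
im=f["img"][50:290,120:400];cv2.imwrite("pics/w15c.png",cv2.resize(im,None,fx=2.5,fy=2.5,interpolation=cv2.INTER_CUBIC)[:,:,::-1])
S=env.grab_frame("scene");cv2.imwrite("pics/sc15c.png",cv2.resize(S["img"][100:330,110:420],None,fx=2.5,fy=2.5,interpolation=cv2.INTER_CUBIC)[:,:,::-1])
W=env.grab_frame("side");cv2.imwrite("pics/s15c.png",cv2.resize(W["img"][150:370,130:430],None,fx=2.6,fy=2.6,interpolation=cv2.INTER_CUBIC)[:,:,::-1])
pickle.dump((S,W),open("f15.pkl","wb"))
# edge of table fit: columns 20..260, strongest downward brightness drop near line
g=cv2.GaussianBlur(cv2.cvtColor(S["img"],cv2.COLOR_RGB2GRAY),(5,5),0).astype(float)
P=[]
for u in range(5,265,4):
    v0=178+ (383-178)*u/270
    vs=np.arange(int(v0-12),min(int(v0+13),381));d=[g[v-2,u]-g[v+2,u] for v in vs];v=vs[int(np.argmax(d))]
    P.append(onz(S,u,v,0)[:2])
P=np.array(P,np.float32);vx,vy,x0,y0=cv2.fitLine(P,cv2.DIST_HUBER,0,.01,.01).ravel();print("edge dir deg",np.degrees(np.arctan2(vy,vx)),x0,y0)
E
```

```text
[ 528.55437812 -297.53239102  163.87240197] [ 4.7965463  -1.34606584 -4.43298795] [-0.03697573 -0.58300847  0.00495941] 14.254938985064916 [ 0.001  0.001 -0.     0.001  0.001 -0.001] -90.03685121489218
edge dir deg 89.97936 850.0914 -196.69336
```

View pics/w15c.png

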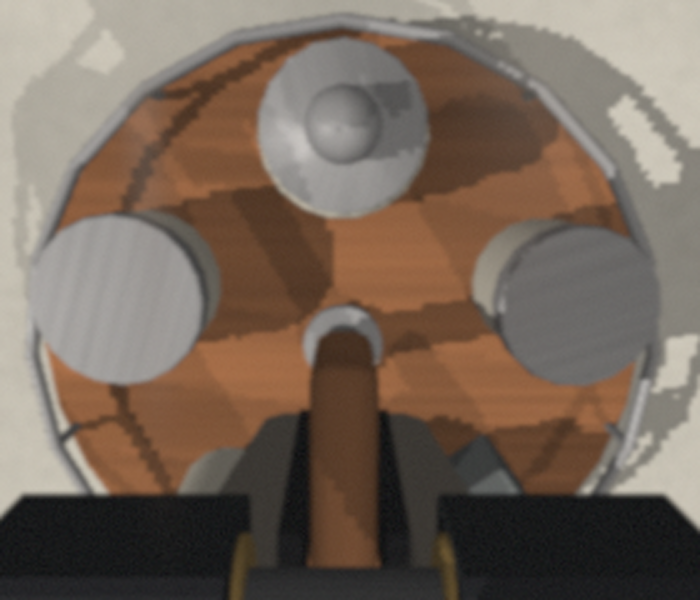

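View pics/sc15c.png

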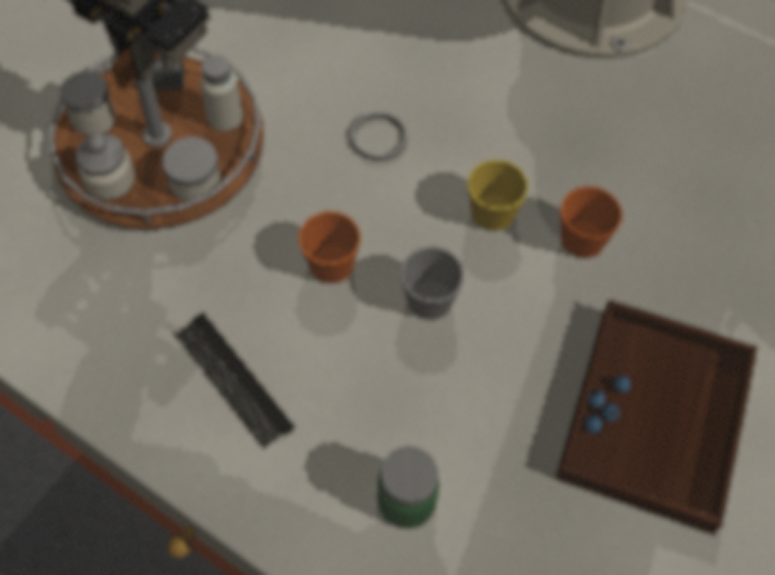

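View pics/s15c.png

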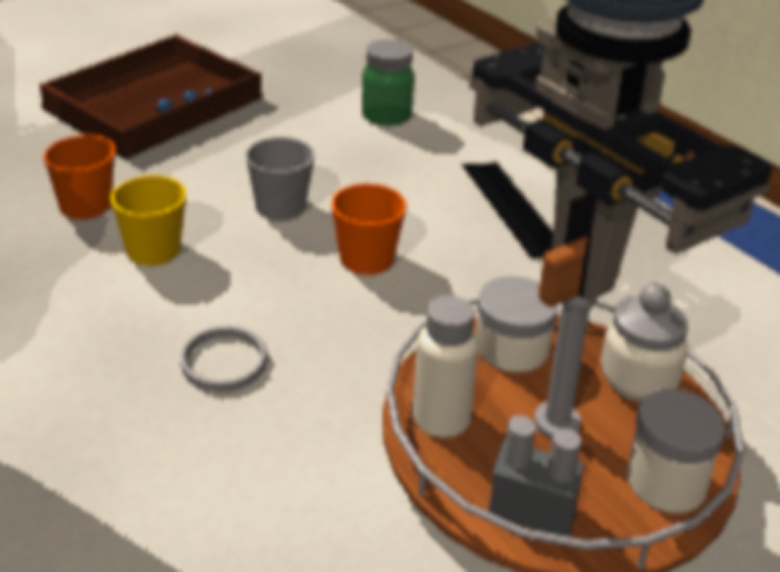

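```bash
python3 - <<'E'
from h import *
S,W=pickle.load(open("f15.pkl","rb"));f,pose=pickle.load(open("w15.pkl","rb"))
a=((655.5)/2.6+129.5,(296.5)/2.6+149.5)
k1=onz(W,*a,105);k2=onz(f,344/2.5+119.5,124/2.5+49.5,105,pose)
b=onz(f,344/2.5+119.5,345/2.5+49.5,184,pose)
print("knob side",k1,"wrist",k2,"bar front end",b)
c=(560/2.6+129.5,415/2.6+149.5);print("column base side",onz(W,*c,35))
for ax in((523,-301),(528.5,-297.5)):
    print([np.degrees(np.arctan2(k[1]-ax[1],k[0]-ax[0])).round(2) for k in(k1,k2)])
E
```

```text
knob side [ 607.82553064 -297.84029477  105.        ] wrist [ 608.74660477 -297.18864525  105.        ] bar front end [ 563.19149491 -296.8382972   184.        ]
column base side [ 525.27880103 -299.58974011   35.        ]
[np.float64(2.13), np.float64(2.55)]
[np.float64(-0.25), np.float64(0.22)]
```

Call:
arm_command --pt "0 0 0 0 0 0" --pt "0 0 0 0 0 0" --pt "0 0 0 0 0 0" --pt "0 0 0 0 0 0" --pt "0 0 0 0 0 0" --pt "0 0 0 0 0 0" --pt "0 0 0 0 0 0" --pt "0 0 0 0 0 0" --pt "0 0 0 0 0 0" --pt "0 0 0 0 0 0" --squeeze 20

```text
time_s: 35.5
position: [528.5, -297.5, 163.8]
ee_rot: [-0.707, 0.707, -0.001, -0.001]
wrist_force: [4.3, -2.8, -4.0]
finger_gap: 13.6
```

```bash
python3 - <<'E'
from h import *
from plant import env
p,R,s=cur();x=R.apply([1,0,0]);print(p,s["wrist_force"],s["finger_gap"],np.degrees(np.arctan2(x[1],x[0])))
print(env.finish_job())
E
```

```text
[ 528.49984687 -297.52886542  163.83653361] [ 4.27783217 -2.77758055 -4.01393102] 13.612681118364906 -90.03912491653212
the job is handed in; nothing more can be done
None
```

The job is done and handed in at about 35.5 s of the 72 s. All four beads are in the tray, and the empty cup stands upright close to its old spot. The ball-knob jar faces the front, with the gripper still holding the carousel's grip.

**Last checks:**
- **Beads and cup:** the final overhead picture shows all four beads in the tray, and the final pictures show the cup upright.
- **Comb, bangle and glass jar:** the arm stayed clear of all three, and they look unmoved in the final pictures.
- **Carousel:** the gripper was turned to −90.04° and the table edge measures 89.98°. That puts the jar on the front direction, with the knob within about 0.3° when measured from where the gripper sits. The fingers stand 13.6 mm apart on the 14 mm bar at 20 N, with a steady wrist force of about 6.5 N.

**Disagreements:**
- **Axis position:** my first estimate of the carousel's axis from the fixed cameras was about 5 mm off the one found with the wrist camera and by gripping. Measured from that first estimate, the knob would read 2 to 2.5° off. I trusted the gripped position.
- **Setting the cup down:** the wrist force briefly reached about 17 N as the cup met the table. I backed off before letting go.

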